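# Warm up an embedding batch: tip castings, cap and load resin pots, set the heat wheel

## Task

Get this embedding batch onto the warming plate: first push over every casting that stands on end on the plate, without lifting it, so that it lies flat on its plain ground face with the boss up. Then see that the cap of every resin pot is pressed fully home and that the pots stand upright on the plate; last of all roll the thumbwheel in the front panel until the heat pointer is level with the index clip on the scale. Leave the wash bottle, the beaker and the jar where they are.

Things in the scene. Friction and masses are not known exactly. Their poses are not given: they have to be found in the camera images.
- warmer: fixed warming plate, 300 (own x) x 360 (y) x 60 mm. Origin: centre of underside; +x away from the robot, +y to its left, turned up to 7 degrees. Steel plate surface 60 mm high, usable x -65..145, y -175..175 mm, rim 5 mm high round it. Control deck: strip x -150..-70, 50 mm high. Castings stand at plate y -35..125; the plate is empty at y below -80 mm
- plate_centre (a point): middle of the plate surface (warmer x 40, y 0, height 60 mm)
- wheel_top (a point): highest point of the ribbed rubber thumbwheel where it stands 9 mm proud of its slot in the control deck (warmer x -112, y -90, height 59 mm). The wheel has radius 30 mm and is 14 mm wide; the part showing is 42 mm long, along the warmer's y
- wheel (a joint): angle of the thumbwheel, 0 to 2.7 rad; grows when the wheel's top is rolled towards the warmer's +y. Stays where left (0.02 N m of friction). The axle is sprung: it starts to yield downwards at about 2 N, then 1.5 N per mm, up to 5 mm; press 1 to 3 mm and sweep the fingertip along y
- pointer_tip (a point): end of the white heat pointer, a bar 3 mm wide on a black scale with white ticks 10 mm apart, to the left of the wheel on the control deck. Geared to the wheel: it moves 30 mm along the warmer's +y per rad of wheel (0 to 81 mm)
- clip: small fixed aluminium index clip at the plate-side edge of the scale, an upright blade 3 mm wide and 10 mm high on a 12 mm wide foot, in a different place each time. Origin: bottom of the blade's end next to the pointer, mid width; axes as the warmer's. The setting is right when pointer tip and clip have the same warmer y
- casting1: aluminium casting, block 26 mm thick (own x), 40 wide (y), 66 tall (z), 0.2 kg, standing on its 26 x 40 end. Origin: centre of that end. +x face: plain flat ground face; the -x face has a round boss 22 mm across standing out 8 mm, centred 28 mm above the end. Lying on the ground face, own +x points straight down, boss on top. May be absent
- casting2: aluminium casting, block 26 mm thick (own x), 40 wide (y), 66 tall (z), 0.2 kg, standing on its 26 x 40 end. Origin: centre of that end. +x face: plain flat ground face; the -x face has a round boss 22 mm across standing out 8 mm, centred 28 mm above the end. Lying on the ground face, own +x points straight down, boss on top. May be absent
- casting3: aluminium casting, block 26 mm thick (own x), 40 wide (y), 66 tall (z), 0.2 kg, standing on its 26 x 40 end. Origin: centre of that end. +x face: plain flat ground face; the -x face has a round boss 22 mm across standing out 8 mm, centred 28 mm above the end. Lying on the ground face, own +x points straight down, boss on top. May be absent
- pot1: round white resin pot, 42 mm diameter, 38 mm tall without its cap, 0.1 kg, starting on the bench to the right of the warmer. Origin: centre of its underside, z up. Carries a grey push-on cap (38 mm diameter, 8 mm thick). May be absent
- pot2: round white resin pot, 42 mm diameter, 38 mm tall without its cap, 0.1 kg, starting on the bench to the right of the warmer. Origin: centre of its underside, z up. Carries a grey push-on cap (38 mm diameter, 8 mm thick). May be absent
- pot3: round white resin pot, 42 mm diameter, 38 mm tall without its cap, 0.1 kg, starting on the bench to the right of the warmer. Origin: centre of its underside, z up. Carries a grey push-on cap (38 mm diameter, 8 mm thick). May be absent
- pot4: round white resin pot, 42 mm diameter, 38 mm tall without its cap, 0.1 kg, starting on the bench to the right of the warmer. Origin: centre of its underside, z up. Carries a grey push-on cap (38 mm diameter, 8 mm thick). May be absent
- cap1 (a joint): lift of the cap of pot1, m: 0 = fully home (cap top 46 mm above the pot's underside), starts 3 to 6 mm up. Slides stiffly, takes about 5 N straight down on its middle to move, stays where left
- cap2 (a joint): lift of the cap of pot2, m: 0 = fully home (cap top 46 mm above the pot's underside), starts 3 to 6 mm up. Slides stiffly, takes about 5 N straight down on its middle to move, stays where left
- cap3 (a joint): lift of the cap of pot3, m: 0 = fully home (cap top 46 mm above the pot's underside), starts 3 to 6 mm up. Slides stiffly, takes about 5 N straight down on its middle to move, stays where left
- cap4 (a joint): lift of the cap of pot4, m: 0 = fully home (cap top 46 mm above the pot's underside), starts 3 to 6 mm up. Slides stiffly, takes about 5 N straight down on its middle to move, stays where left
- wash_bottle: bystander: white bottle with red cap, 60 mm diameter, 170 mm tall. Origin: centre of its underside
- beaker: bystander: glass beaker, 80 mm diameter, 100 mm tall. Origin: centre of its underside
- jar: bystander: amber jar, 70 mm diameter, 80 mm tall. Origin: centre of its underside
Things that resemble listed ones, but are neither listed nor needed, are in the scene too. Leave any green or pink look-alike of the pot2 alone. Leave any yellow look-alike of the casting3 alone.

How it is judged:
On the way, in this order (a step that is already met when the one before it is completed fails the run):
1. every casting lies on the plate on its ground face, boss up (angle between each of casting1, casting2, casting3's own x axis and vertical above 2.97 rad and z of casting1 in the frame of warmer between 0.06 and 0.08 m and z of casting2 in the frame of warmer between 0.06 and 0.08 m and z of casting3 in the frame of warmer between 0.06 and 0.08 m), for 0.2 s.
2. every pot stands upright on the plate with its cap fully home (value of joint each of cap1, cap2, cap3, cap4 below 0.0015 m and angle between each of pot1, pot2, pot3, pot4's own z axis and vertical below 0.1 rad and z of pot1 in the frame of warmer between 0.055 and 0.066 m and x of pot1 in the frame of warmer between -0.055 and 0.135 m and y of pot1 in the frame of warmer between -0.165 and 0.165 m and z of pot2 in the frame of warmer between 0.055 and 0.066 m and x of pot2 in the frame of warmer between -0.055 and 0.135 m and y of pot2 in the frame of warmer between -0.165 and 0.165 m and z of pot3 in the frame of warmer between 0.055 and 0.066 m and x of pot3 in the frame of warmer between -0.055 and 0.135 m and y of pot3 in the frame of warmer between -0.165 and 0.165 m and z of pot4 in the frame of warmer between 0.055 and 0.066 m and x of pot4 in the frame of warmer between -0.055 and 0.135 m and y of pot4 in the frame of warmer between -0.165 and 0.165 m), for 0.2 s.
3. the heat pointer is level with the index clip (y of pointer_tip in the frame of clip between -0.003 and 0.003 m), for 0.2 s.
At the end, for the whole second after the job is handed in: every casting present lies on its ground face on the plate (within 10 degrees), every pot present stands upright on the plate (its centre 10 mm or more inside the rim) with its cap home within 1.5 mm, the heat pointer is within 3 mm of the index clip, and all is at rest (all of step 1 and all of step 2 and all of step 3 and linear speed of each of casting1, casting2, casting3, pot1, pot2, pot3, pot4 below 0.02 m/s); the robot touches nothing.
It fails at once if a bystander is disturbed (moved more than 30 mm) (distance of any of wash_bottle, beaker, jar from where it was at the start of the episode above 0.03 m).
It fails at once if a casting is lifted off the plate instead of pushed over (z of any of casting1, casting2, casting3 in the frame of warmer above 0.1 m).
Of casting1, casting2, casting3 only 2 to 3 are there at a start; the rules pass over those that are not, and their reading is None.
Of pot1, pot2, pot3, pot4 only 3 to 4 are there at a start; the rules pass over those that are not, and their reading is None.
At some moment in a run one of pot1, pot2, pot3, pot4 may be knocked a few centimetres aside while the robot is not near it.
Once in a run the grip may slacken for a moment while it holds something.
It also fails if it takes over 208 s, if anything falls off the work surface, if the arm or the gripper's body presses on something with over 40 N, if the wrist force passes 120 N, or if a joint passes its speed limit or range.

## Robot

A 7-joint arm with a two-finger parallel gripper is mounted at the origin on the work surface. World frame = base frame: x ahead of the robot, y to its left, z up, the work surface at z = 0. Lengths are in m, angles in rad, forces in N, time in s.
With the tool pointing down it reaches from about 0.35 to 0.9 m from the base axis. Payload 8.1 kg.
Tool frame: the origin (TCP) lies at the very end of the fingers, on their centre line; the grasp point (between the pads) lies 19 mm behind it; z points along the fingers, y is the direction in which the jaws open and shut (so a half turn about z gives the same grasp; the last joint's range is limited). The gripper opens to 92 mm and grips with 3 to 60 N. Pads are 19 mm wide; open, the fingers measure 130 mm over their backs; the gripper's body (75 mm by 190 mm) begins 47 mm behind the grasp point.
Start: joints at [1.154, 0.434, 0.025, 1.573, -0.012, 1.134, -0.075], TCP at [0.193, -0.595, 0.227] pointing down, gripper open.
Joint ranges: [-2.62, 2.62], [-0.44, 2.09], [-1.27, 1.32], [0.08, 2.57], [-1.32, 4.46], [0.12, 2], [-2.74, 2.74]. Speed limits (rad/s): [2.22, 2.22, 3.01, 3.01, 3.14, 3.14, 3.14].

## Interface

Orientations are given as a rotation vector (axis times angle).
In Python, from cell import observe, get_image, sign_off gives the robot as it stands.
- The arm moves only by the tool arm_command, never from a script. Its argument "deltas" is a list of rows, each an object with "xyz": the shift along the tool's x, y, z in cm, a list of three; "turn": the turn about the tool's z in degrees; "jaw": the closure in counts, from 0 (fully open) to 255 (shut). A call has 1 to 5 rows; each row is the pose to reach, as a shift and turn from the pose measured when the call began, along the tool's axes at that moment; what a row does not reach only later rows make up. A row lasts 1/12 s, in which the tool goes at most 41.7 mm and 7.16 degrees, less where a joint would pass 70% of its speed; a pose out of reach is approached as far as the arm can. A call with a gripper value outside its range is refused whole. The fingers move at their own pace and stop on an object; "force" is the grip in N (left out, the last holds). Time passes only in rows, so rows that repeat a pose let the fingers close. It gives the time, the measured TCP pose, the force and the opening at its end, in the units of the state.
- observe(): the state, without advancing time (a new reading comes with each control period).
- get_image(name): name is "side" or "top"; returns a dict with "frame" (420x560x3 uint8, red, green, blue), "depth" (420x560 float32, m along the optical axis (not along the pixel's ray), 0 where there is no reading), "camera_matrix" (3x3 intrinsics, pixels), "cam_to_world" (4x4, takes a point from camera to world coordinates). Camera axes: x right, y up, looking along -z (the intrinsics and any distortion apply to the point x, -y, -z); pixel columns grow to the right and rows downward; lengths in m; the calibration is good to about 2 mm. A picture is of the moment at which its call begins.
- sign_off(): hands the job in, once; it reports no verdict.
The state is a dict: "clock": time; "joints": joint angles; "dq": joint speeds; "joint_efforts": joint torques, N m; "position": TCP position; "ee_rot": TCP orientation; "force": force on the tool from outside, world axes, zero at the start; "ft_torque": the same for the moment, N m; "width": opening from 0.0 (shut) to 1.0 (fully open).
Only numpy, scipy, OpenCV 4.12 (cv2) and the standard library are available. Lean on these libraries where they do the work, as an engineer would, in place of code of your own. Each camera call takes 0.05 s, during which the arm holds its last target.

## Working session

There is one attempt and no reset: what is moved stays moved. The work goes in short steps, Python scripts to look and compute and a tool call to move; the robot and the scene stay as the last step left them, time stands still between calls to the robot, and variables do not carry over. Pictures are saved under pics/ and viewed, and the job is handed in when it is done.

Besides the shell and the picture viewer there is one more tool, called after "Call:" as name(argument=value, ...), one argument or row to a line, values as JSON. arm_command: Moves the arm, as the interface text tells. Its arguments: {"type":"object","properties":{"deltas":{"type":"array","items":{"type":"object","properties":{"xyz":{"type":"array","items":{"type":"number"}},"turn":{"type":"number"},"jaw":{"type":"number"}}}},"force":{"type":"number"}},"required":["deltas"]}

```bash
ls; mkdir -p pics; cat > h.py <<'E'
import numpy as np, cv2
from cell import observe, get_image
def snap(name,tag):
    d=get_image(name)
    np.savez(f'pics/{tag}.npz',**d)
    cv2.imwrite(f'pics/{tag}.png',cv2.cvtColor(d['frame'],cv2.COLOR_RGB2BGR))
    return d
def load(tag): return dict(np.load(f'pics/{tag}.npz'))
def ray(d,u,v):
    K=d['camera_matrix'];T=d['cam_to_world']
    c=np.array([(u-K[0,2])/K[0,0],-(v-K[1,2])/K[1,1],-1.0])
    return T[:3,3],T[:3,:3]@c
def onz(d,u,v,z):
    o,r=ray(d,u,v); return o+r*(z-o[2])/r[2]
def pt(d,u,v):
    o,r=ray(d,u,v); return o+r*float(d['depth'][int(v),int(u)])
def proj(d,p):
    T=d['cam_to_world'];c=T[:3,:3].T@(np.array(p)-T[:3,3]);K=d['camera_matrix']
    return K[0,0]*c[0]/-c[2]+K[0,2],K[1,1]*-c[1]/-c[2]+K[1,2]
def world(d):
    h,w=d['depth'].shape;K=d['camera_matrix'];T=d['cam_to_world']
    u,v=np.meshgrid(np.arange(w),np.arange(h));z=d['depth']
    c=np.stack([(u-K[0,2])/K[0,0]*z,-(v-K[1,2])/K[1,1]*z,-z],-1)
    return c@T[:3,:3].T+T[:3,3]
E
python3 - <<'E'
from h import *
for n in('top','side'):
    d=snap(n,n+'0'); print(n,d['camera_matrix'],d['cam_to_world'],d.keys())
print(observe())
E
```

```text
pics
top [[388.02219932   0.         279.33657119]
 [  0.         388.02219932 205.46766835]
 [  0.           0.           1.        ]] [[-2.45245965e-02  9.96167875e-01 -8.39530211e-02  4.55793480e-01]
 [-9.99698977e-01 -2.43785380e-02  2.76461306e-03 -3.02710467e-04]
 [ 7.07366799e-04  8.39955503e-02  9.96465879e-01  1.24916672e+00]
 [ 0.00000000e+00  0.00000000e+00  0.00000000e+00  1.00000000e+00]] dict_keys(['frame', 'depth', 'camera_matrix', 'cam_to_world'])
side [[466.38981239   0.         273.70565354]
 [  0.         466.38981239 215.74390462]
 [  0.           0.           1.        ]] [[-0.90606936  0.31416238 -0.28344367  0.1790818 ]
 [-0.42303869 -0.65873476  0.62217907  0.78870944]
 [ 0.00875106  0.68364503  0.72976222  0.9881576 ]
 [ 0.          0.          0.          1.        ]] dict_keys(['frame', 'depth', 'camera_matrix', 'cam_to_world'])
{'clock': 0.1, 'joints': array([ 1.15440528,  0.43516784,  0.02496979,  1.57396672, -0.01158506,
        1.13397949, -0.07509033]), 'dq': array([ 0.00083071, -0.00118995,  0.00042395, -0.00258156, -0.00018953,
        0.00039173, -0.00056903]), 'joint_efforts': array([ 3.03383640e-03, -6.69123960e+01,  9.87781137e-01, -3.15146542e+01,
       -6.06604549e-02,  3.73570563e-02,  6.64783897e-05]), 'position': array([ 0.19273254, -0.59408748,  0.2260296 ]), 'ee_rot': array([-3.10170196e+00, -4.90597198e-01,  5.50196143e-04]), 'force': array([ 0.59780631, -0.3430829 , -0.11485416]), 'ft_torque': array([-0.00416266, -0.01768176,  0.03249927]), 'width': 0.9996969507755394}
```

View pics/top0.png

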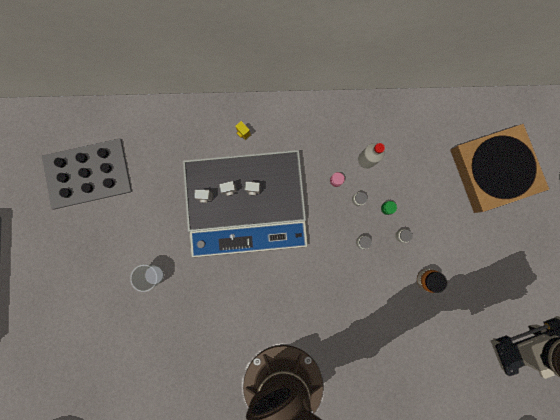

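View pics/side0.png

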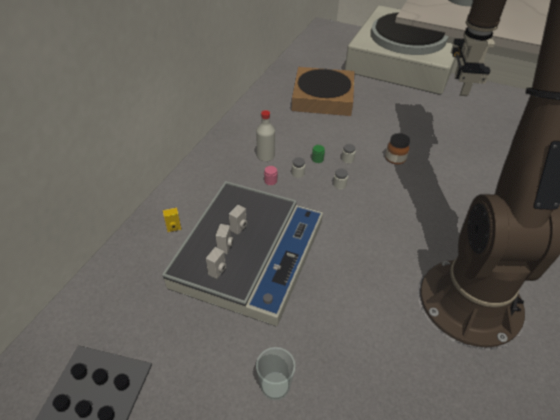

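The top view shows three castings at (203,196), (228,187) and (253,187). It shows three white pots at (361,198), (365,242) and (405,236). The look-alikes are pink (337,179), green (390,207) and yellow (243,129). Next, close crops.

```bash
python3 - <<'E'
from h import *
t=cv2.imread('pics/top0.png');s=cv2.imread('pics/side0.png')
cv2.imwrite('pics/c1.png',cv2.resize(t[150:265,180:320],None,fx=5,fy=5,interpolation=cv2.INTER_CUBIC))
cv2.imwrite('pics/c2.png',cv2.resize(s[180:320,160:330],None,fx=4.5,fy=4.2,interpolation=cv2.INTER_CUBIC))
cv2.imwrite('pics/c3.png',cv2.resize(t[165:255,325:425],None,fx=6,fy=6,interpolation=cv2.INTER_CUBIC))
d=load('top0')
W=world(d)
for u,v in [(203,196),(228,187),(253,187),(361,198),(365,241),(405,235),(337,179),(390,207),(220,220),(278,237),(190,205),(434,282)]:
    print(u,v,W[v,u].round(4))
E
```

```text
203 196 [0.5836 0.2182 0.1252]
228 187 [0.6081 0.1449 0.1263]
253 187 [0.6062 0.072  0.1272]
361 198 [ 0.5738 -0.2577  0.0506]
365 241 [ 0.4406 -0.2651  0.0473]
405 235 [ 0.456  -0.3895  0.0472]
337 179 [ 0.6361 -0.1863  0.0447]
390 207 [ 0.544  -0.3478  0.0459]
220 220 [0.5157 0.1791 0.0613]
278 237 [0.4595 0.0029 0.0559]
190 205 [0.5641 0.271  0.0601]
434 282 [ 0.3146 -0.458   0.0798]
```

View pics/c1.png

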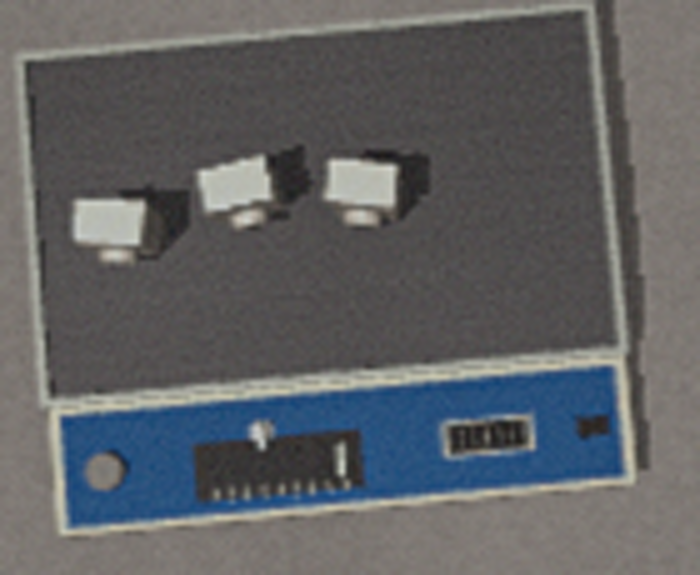

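View pics/c2.png

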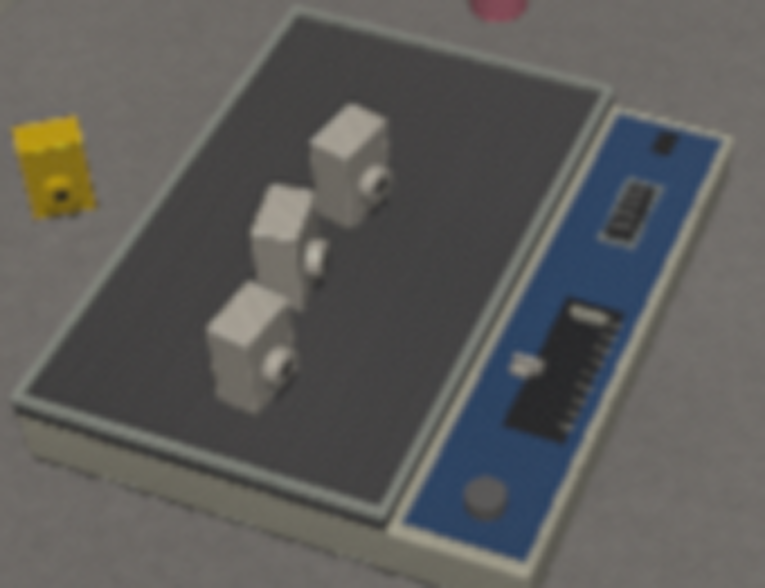

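View pics/c3.png

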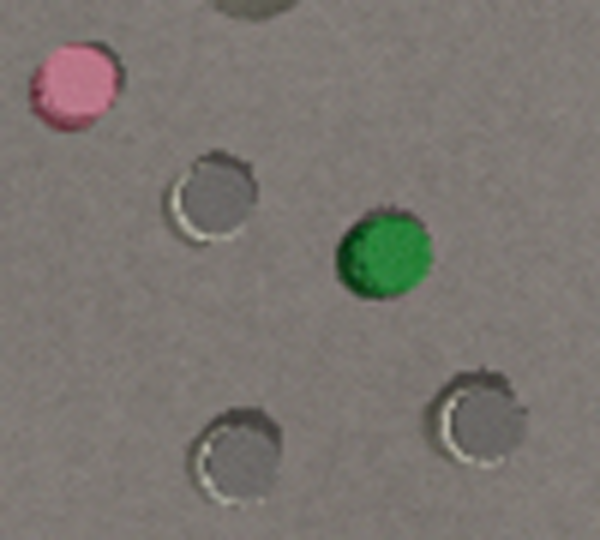

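```bash
python3 - <<'E'
from h import *
d=load('top0');W=world(d);F=d['frame'].astype(int)
# plate: rim corners by dark plate mask
hsv=cv2.cvtColor(d['frame'],cv2.COLOR_RGB2HSV)
Z=W[...,2]
roi=np.zeros(Z.shape,bool);roi[145:265,175:315]=True
# whole plate+deck mask z>0.03
m=(roi&(Z>0.045)).astype(np.uint8)
P=W[(m>0)]
r=cv2.minAreaRect((P[:,:2]*1000).astype(np.float32));print('warmer outline',r)
blue=cv2.inRange(hsv,(95,80,40),(125,255,255))&(roi*255).astype(np.uint8)
n,l,st,ce=cv2.connectedComponentsWithStats(blue);i=1+np.argmax(st[1:,4])
ys,xs=np.where(l==i);pp=np.array([onz(d,u,v,.05)[:2]*1000 for u,v in zip(xs,ys)],np.float32)
print('deck',cv2.minAreaRect(pp))
for u,v in [(185,162),(298.5,151.8),(305.3,220),(190,231),(192,256),(306.5,246)]:
    print(u,v,onz(d,u,v,.065 if v<240 else .05).round(4))
c=(roi&(Z>0.112)).astype(np.uint8)
n,l,st,ce=cv2.connectedComponentsWithStats(c)
for i in range(1,n):
    if st[i,4]<20: continue
    m=(l==i)&(F.min(-1)>170)
    ys,xs=np.where(m);pp=np.array([onz(d,u,v,.126)[:2]*1000 for u,v in zip(xs,ys)],np.float32)
    print('cast',ce[i],st[i,4],m.sum(),cv2.minAreaRect(pp), np.median(Z[m]))
E
```

```text
warmer outline ((566.33984375, 103.17591857910156), (300.7569580078125, 361.2380065917969), 3.87872576713562)
deck ((456.23077392578125, 95.70033264160156), (67.96648406982422, 341.5516357421875), 3.907215118408203)
185 162 [0.6975 0.2846 0.065 ]
298.5 151.8 [ 0.721 -0.067  0.065]
305.3 220 [ 0.5091 -0.0817  0.065 ]
190 231 [0.4842 0.2703 0.065 ]
192 256 [0.4079 0.268  0.05  ]
306.5 246 [ 0.4298 -0.0841  0.05  ]
cast [226.85496183 186.70229008] 131 108 ((609.79052734375, 148.89303588867188), (23.57901382446289, 38.04166030883789), 12.767595291137695) 0.1253692800739885
cast [252.14728682 186.4496124 ] 129 104 ((609.355224609375, 74.92335510253906), (35.126651763916016, 23.518657684326172), 88.59984588623047) 0.12548076225482097
cast [201.81060606 194.03787879] 132 105 ((590.1409912109375, 223.0642852783203), (36.73009490966797, 23.93181037902832), 81.38816833496094) 0.12526776496220826
```

```bash
cat >> h.py <<'E'
from scipy.spatial.transform import Rotation as R
WC=np.array([.5663,.1032]);WY=np.deg2rad(3.89)
def w2(x,y):  # warmer xy (m) -> world
    c,s=np.cos(WY),np.sin(WY); return WC+np.array([c*x-s*y,s*x+c*y])
def tow(p):
    c,s=np.cos(WY),np.sin(WY); a=np.array(p)[:2]-WC; return np.array([c*a[0]+s*a[1],-s*a[0]+c*a[1]])
def yaw(o):
    m=R.from_rotvec(o['ee_rot']).as_matrix(); return np.rad2deg(np.arctan2(m[1,0],m[0,0]))
def go(*pts):
    """pts (x,y,z,yawdeg world): deltas cm / turn from current pose"""
    o=observe();m=R.from_rotvec(o['ee_rot']).as_matrix()
    print('t',round(o['clock'],2),'pos',o['position'].round(4),'yaw',yaw(o).round(1),'F',o['force'].round(1),'w',round(o['width'],3))
    for p in pts:
        print('  xyz',(m.T@(np.array(p[:3])-o['position'])*100).round(2),'turn',round(yaw(o)-p[3],1))
def push(cx,cy,yw,d):  # tcp at d m along own x from casting centre
    a=np.deg2rad(yw); return cx+d*np.cos(a),cy+d*np.sin(a)
E
python3 - <<'E'
from h import *
print([tow(p).round(3) for p in [(.61,.149),(.609,.075),(.59,.223)]])
x,y=push(.609,.075,-1.4,-.045); print(x,y)
go((x,y,.226,-1.4))
E
```

```text
[array([0.047, 0.043]), array([ 0.041, -0.031]), array([0.032, 0.118])]
0.5640134329598467 0.0760994480168694
t 0.1 pos [ 0.1927 -0.5941  0.226 ] yaw 18.0 F [ 0.6 -0.3 -0.1] w 1.0
  xyz [ 56.   -52.29   0.07] turn 19.4
```

Call:
arm_command(
  deltas=[
    {"xyz": [3,-2.8,-1],"turn": 6,"jaw": 255},
    {"xyz": [6,-5.6,-2],"turn": 12,"jaw": 255},
    {"xyz": [9,-8.4,-2],"turn": 19,"jaw": 255},
    {"xyz": [12,-11.2,-2],"turn": 19,"jaw": 255},
    {"xyz": [15,-14,-2],"turn": 19,"jaw": 255},
  ],
  force=20,
)

```text
clock: 0.52
position: [0.2927, -0.4127, 0.2461]
ee_rot: [-3.14, 0.03, 0.001]
force: [0.5, 0.9, -0.2]
width: 0.682
```

```bash
python3 - <<'E'
from h import *
go((.564,.076,.226,-1.4),(.564,.076,.114,-1.4))
E
```

```text
t 0.52 pos [ 0.2927 -0.4127  0.2461] yaw -1.1 F [ 0.5  0.9 -0.2] w 0.682
  xyz [ 26.2  -49.38   2.06] turn 0.3
  xyz [ 26.21 -49.36  13.26] turn 0.3
```

Call:
arm_command(
  deltas=[
    {"xyz": [1.8,-3.4,0],"turn": 0.3,"jaw": 255},
    {"xyz": [3.6,-6.8,0],"turn": 0.3,"jaw": 255},
    {"xyz": [5.4,-10.2,0],"turn": 0.3,"jaw": 255},
    {"xyz": [7.2,-13.6,0],"turn": 0.3,"jaw": 255},
    {"xyz": [9,-17,0],"turn": 0.3,"jaw": 255},
  ],
)

```text
clock: 0.93
position: [0.3862, -0.2426, 0.2462]
ee_rot: [-3.14, 0.038, 0.001]
force: [0.9, -0.7, 0.3]
width: 0.321
```

Call:
arm_command(
  deltas=[
    {"xyz": [1.8,-3.4,0],"turn": 0,"jaw": 255},
    {"xyz": [3.6,-6.8,0],"turn": 0,"jaw": 255},
    {"xyz": [5.4,-10.2,0],"turn": 0,"jaw": 255},
    {"xyz": [7.2,-13.6,0],"turn": 0,"jaw": 255},
    {"xyz": [9,-17,0],"turn": 0,"jaw": 255},
  ],
)

```text
clock: 1.35
position: [0.4806, -0.0731, 0.2462]
ee_rot: [-3.14, 0.039, 0.002]
force: [0.0, -0.7, 0.6]
width: 0.012
```

```bash
python3 - <<'E'
from h import *
go((.564,.076,.226,-1.4),(.564,.076,.114,-1.4))
E
```

```text
t 1.35 pos [ 0.4806 -0.0731  0.2462] yaw -1.4 F [ 0.  -0.7  0.6] w 0.012
  xyz [  7.97 -15.11   2.03] turn -0.0
  xyz [  7.99 -15.09  13.23] turn -0.0
```

Call:
arm_command(
  deltas=[
    {"xyz": [1.6,-3,0],"turn": 0,"jaw": 255},
    {"xyz": [3.2,-6,0],"turn": 0,"jaw": 255},
    {"xyz": [4.8,-9,2],"turn": 0,"jaw": 255},
    {"xyz": [6.4,-12,4],"turn": 0,"jaw": 255},
    {"xyz": [8.0,-15.1,6],"turn": 0,"jaw": 255},
  ],
)

```text
clock: 1.77
position: [0.5649, 0.0772, 0.1855]
ee_rot: [-3.14, 0.039, 0.001]
force: [0.6, -0.6, 0.1]
width: 0.001
```

Call:
arm_command(
  deltas=[
    {"xyz": [0,0,2],"turn": 0,"jaw": 255},
    {"xyz": [0,0,4],"turn": 0,"jaw": 255},
    {"xyz": [0,0,6],"turn": 0,"jaw": 255},
    {"xyz": [0,0,7.2],"turn": 0,"jaw": 255},
    {"xyz": [0,0,7.2],"turn": 0,"jaw": 255},
  ],
)

```text
clock: 2.18
position: [0.5627, 0.0769, 0.1104]
ee_rot: [3.141, -0.039, -0.01]
force: [0.0, 0.0, 0.9]
width: 0.005
```

```bash
python3 - <<'E'
from h import *
go((.609-.0225,.0755,.114,-1.4))
snap('side','s1')
E
```

```text
t 2.18 pos [0.5627 0.0769 0.1104] yaw -1.4 F [0.  0.  0.9] w 0.005
  xyz [ 2.39  0.08 -0.37] turn -0.0
```

View pics/s1.png

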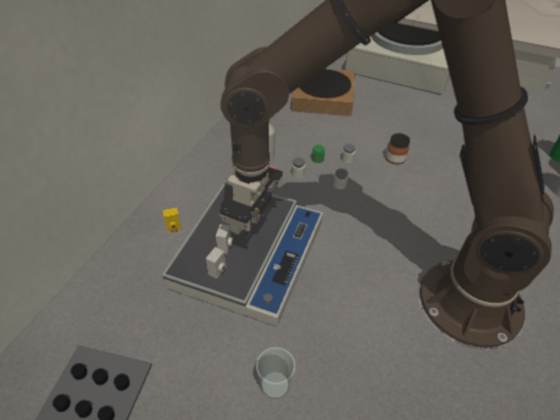

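The side view shows the closed fingers just in front of the right-hand casting, around (245,200). Next I push over the top of it.

Call:
arm_command(
  deltas=[
    {"xyz": [0.5,0.1,-0.4],"turn": 0,"jaw": 255},
    {"xyz": [1,0.1,-0.4],"turn": 0,"jaw": 255},
    {"xyz": [1.5,0.1,-0.4],"turn": 0,"jaw": 255},
    {"xyz": [2,0.1,-0.4],"turn": 0,"jaw": 255},
    {"xyz": [2.5,0.1,-0.4],"turn": 0,"jaw": 255},
  ],
)

```text
clock: 2.65
position: [0.5896, 0.0754, 0.1166]
ee_rot: [-3.141, 0.04, 0.005]
force: [-0.9, -0.3, 0.8]
width: 0.006
```

Call:
arm_command(
  deltas=[
    {"xyz": [0.5,0,0],"turn": 0,"jaw": 255},
    {"xyz": [1,0,0],"turn": 0,"jaw": 255},
    {"xyz": [1.5,0,0],"turn": 0,"jaw": 255},
    {"xyz": [2,0,0],"turn": 0,"jaw": 255},
    {"xyz": [2.5,0,0],"turn": 0,"jaw": 255},
  ],
)

```text
clock: 3.07
position: [0.6151, 0.0747, 0.1165]
ee_rot: [-3.141, 0.04, 0.005]
force: [0.1, 0.8, -0.4]
width: 0.006
```

```bash
python3 - <<'E'
from h import *
go((.609-.0225,.0755,.114,-1.4))
snap('side','s2');s=cv2.imread('pics/s2.png')
cv2.imwrite('pics/s2c.png',cv2.resize(s[130:320,160:330],None,fx=3,fy=3))
E
```

```text
t 3.07 pos [0.6151 0.0747 0.1165] yaw -1.4 F [ 0.1  0.8 -0.4] w 0.006
  xyz [-2.86 -0.    0.25] turn -0.0
```

View pics/s2c.png

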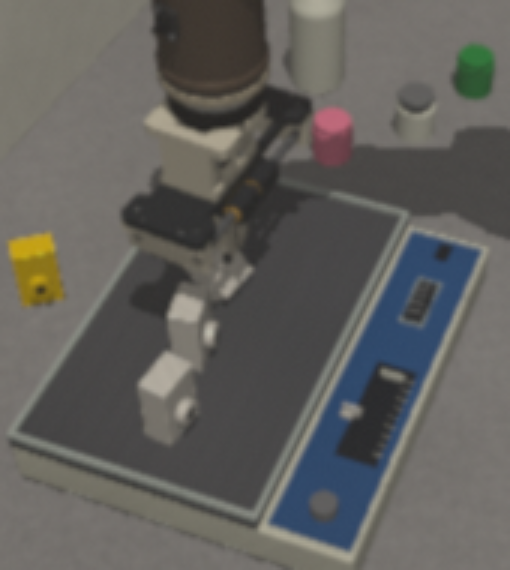

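Call:
arm_command(
  deltas=[
    {"xyz": [0.5,0,0],"turn": 0,"jaw": 255},
    {"xyz": [1,0,0],"turn": 0,"jaw": 255},
    {"xyz": [1.4,0,0],"turn": 0,"jaw": 255},
    {"xyz": [0,0,-2.5],"turn": 0,"jaw": 255},
    {"xyz": [-3,0,-5],"turn": 0,"jaw": 255},
  ],
)

```text
clock: 3.53
position: [0.5875, 0.0747, 0.1654]
ee_rot: [-3.141, 0.043, 0.006]
force: [0.4, 0.1, 1.6]
width: 0.006
```

```bash
python3 - <<'E'
from h import *
x,y=push(.61,.149,9,-.045)
go((x,y,.17,9),(x,y,.115,9))
snap('top','t2');snap('side','s3')
s=cv2.imread('pics/t2.png');s2=cv2.imread('pics/s3.png')
cv2.imwrite('pics/t2c.png',np.hstack([cv2.resize(s[140:270,170:320],(400,350)),cv2.resize(s2[130:320,160:330],(400,350))]))
E
```

```text
t 3.53 pos [0.5875 0.0747 0.1654] yaw -1.6 F [0.4 0.1 1.6] w 0.006
  xyz [-2.38 -6.66 -0.45] turn -10.6
  xyz [-2.36 -6.66  5.05] turn -10.6
```

View pics/t2c.png

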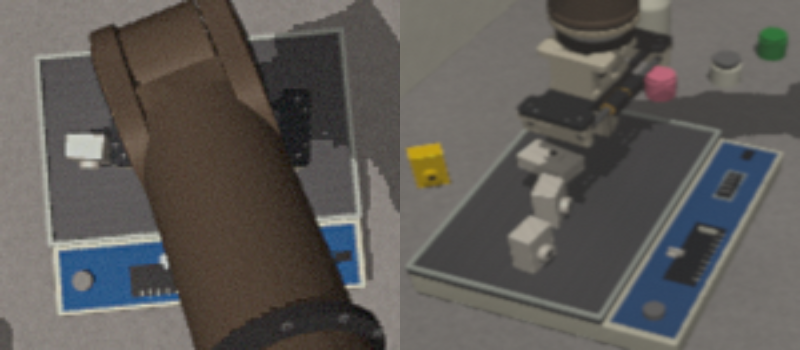

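The right casting now lies flat, boss up, at (550,157) in the crop. The middle casting is next.

Call:
arm_command(
  deltas=[
    {"xyz": [-1.2,-3.3,0],"turn": -5.5,"jaw": 255},
    {"xyz": [-2.4,-6.7,0],"turn": -10.6,"jaw": 255},
    {"xyz": [-2.4,-6.7,2],"turn": -10.6,"jaw": 255},
    {"xyz": [-2.4,-6.7,4],"turn": -10.6,"jaw": 255},
    {"xyz": [-2.4,-6.7,5],"turn": -10.6,"jaw": 255},
  ],
)

```text
clock: 4.05
position: [0.562, 0.1444, 0.1183]
ee_rot: [-3.13, -0.254, 0.001]
force: [-0.4, -0.4, -0.3]
width: 0.012
```

Call:
arm_command(
  deltas=[
    {"xyz": [0.5,0,0],"turn": 0,"jaw": 255},
    {"xyz": [1,0,0],"turn": 0,"jaw": 255},
    {"xyz": [1.5,0,0],"turn": 0,"jaw": 255},
    {"xyz": [2,0,0],"turn": 0,"jaw": 255},
    {"xyz": [2.5,0,0],"turn": 0,"jaw": 255},
  ],
)

```text
clock: 4.47
position: [0.588, 0.1485, 0.1191]
ee_rot: [-3.13, -0.253, -0.001]
force: [-0.5, 0.4, 0.9]
width: 0.007
```

```bash
python3 - <<'E'
from h import *
x,y=push(.61,.149,9,-.0225)
go((x,y,.115,9))
E
```

```text
t 4.47 pos [0.588  0.1485 0.1191] yaw 9.3 F [-0.5  0.4  0.9] w 0.007
  xyz [-0.07  0.3   0.41] turn 0.3
```

Call:
arm_command(
  deltas=[
    {"xyz": [0.3,0.2,0.3],"turn": 0,"jaw": 255},
    {"xyz": [0.8,0.2,0.3],"turn": 0,"jaw": 255},
    {"xyz": [1.4,0.2,0.3],"turn": 0,"jaw": 255},
    {"xyz": [2,0.2,0.3],"turn": 0,"jaw": 255},
    {"xyz": [2.6,0.2,0.3],"turn": 0,"jaw": 255},
  ],
)

```text
clock: 4.88
position: [0.6147, 0.1509, 0.1162]
ee_rot: [-3.13, -0.253, -0.001]
force: [-0.4, -0.6, -1.2]
width: 0.006
```

Call:
arm_command(
  deltas=[
    {"xyz": [0.6,0,0],"turn": 0,"jaw": 255},
    {"xyz": [1.2,0,0],"turn": 0,"jaw": 255},
    {"xyz": [1.4,0,0],"turn": 0,"jaw": 255},
    {"xyz": [0,0,-2.5],"turn": 0,"jaw": 255},
    {"xyz": [-3,0,-5],"turn": 0,"jaw": 255},
  ],
)

```text
clock: 5.3
position: [0.5863, 0.1458, 0.165]
ee_rot: [-3.13, -0.252, 0.001]
force: [0.3, 0.5, 1.6]
width: 0.005
```

```bash
python3 - <<'E'
from h import *
x,y=push(.59,.223,-6,-.045)
go((x,y,.17,-6),(x,y,.115,-6))
snap('top','t3');snap('side','s4')
s=cv2.imread('pics/t3.png');s2=cv2.imread('pics/s4.png')
cv2.imwrite('pics/t3c.png',np.hstack([cv2.resize(s[140:270,170:320],(400,350)),cv2.resize(s2[130:320,160:330],(400,350))]))
E
```

```text
t 5.3 pos [0.5863 0.1458 0.165 ] yaw 9.2 F [0.3 0.5 1.6] w 0.005
  xyz [-2.74 -8.74 -0.49] turn 15.2
  xyz [-2.74 -8.73  5.01] turn 15.2
```

View pics/t3c.png

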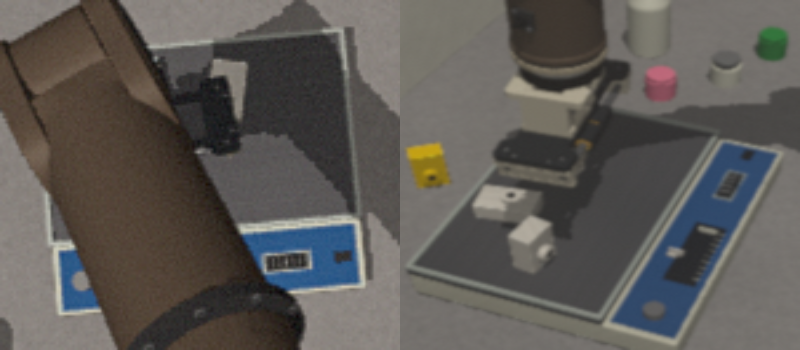

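The middle casting now lies boss up at (505,200) in the crop. The left one is next.

Call:
arm_command(
  deltas=[
    {"xyz": [-1.4,-3,0],"turn": 6,"jaw": 255},
    {"xyz": [-2.7,-6,0],"turn": 12,"jaw": 255},
    {"xyz": [-2.7,-8.7,1],"turn": 15,"jaw": 255},
    {"xyz": [-2.7,-8.7,3],"turn": 15,"jaw": 255},
    {"xyz": [-2.7,-8.7,5],"turn": 15,"jaw": 255},
  ],
)

```text
clock: 5.82
position: [0.5431, 0.2315, 0.1201]
ee_rot: [-3.133, 0.149, -0.009]
force: [1.0, -0.8, -0.5]
width: 0.002
```

Call:
arm_command(
  deltas=[
    {"xyz": [0.5,0,0],"turn": 0,"jaw": 255},
    {"xyz": [1,0,0.1],"turn": 0,"jaw": 255},
    {"xyz": [1.5,0,0.2],"turn": 0,"jaw": 255},
    {"xyz": [2,0,0.2],"turn": 0,"jaw": 255},
    {"xyz": [2.5,0,0.2],"turn": 0,"jaw": 255},
  ],
)

```text
clock: 6.23
position: [0.5694, 0.2289, 0.1192]
ee_rot: [-3.133, 0.151, -0.011]
force: [-0.6, 0.2, -0.8]
width: 0.004
```

```bash
python3 - <<'E'
from h import *
x,y=push(.59,.223,-6,-.0225)
go((x,y,.115,-6))
E
```

```text
t 6.23 pos [0.5694 0.2289 0.1192] yaw -5.5 F [-0.6  0.2 -0.8] w 0.004
  xyz [-0.15  0.37  0.42] turn 0.5
```

Call:
arm_command(
  deltas=[
    {"xyz": [0.3,0.3,0.4],"turn": 0,"jaw": 255},
    {"xyz": [0.8,0.3,0.4],"turn": 0,"jaw": 255},
    {"xyz": [1.4,0.3,0.4],"turn": 0,"jaw": 255},
    {"xyz": [2,0.3,0.4],"turn": 0,"jaw": 255},
    {"xyz": [2.6,0.3,0.4],"turn": 0,"jaw": 255},
  ],
)

```text
clock: 6.65
position: [0.5958, 0.2233, 0.1155]
ee_rot: [-3.132, 0.151, -0.011]
force: [0.1, 0.4, -0.8]
width: 0.006
```

Call:
arm_command(
  deltas=[
    {"xyz": [0.6,0,0],"turn": 0,"jaw": 255},
    {"xyz": [1.2,0,0],"turn": 0,"jaw": 255},
    {"xyz": [1.5,0,0],"turn": 0,"jaw": 255},
    {"xyz": [0,0,-2.5],"turn": 0,"jaw": 255},
    {"xyz": [-3,0,-5],"turn": 0,"jaw": 255},
  ],
)

```text
clock: 7.07
position: [0.5672, 0.2242, 0.164]
ee_rot: [-3.134, 0.157, -0.009]
force: [0.5, 1.1, 1.3]
width: 0.007
```

Call:
arm_command(
  deltas=[
    {"xyz": [-2,3,-4],"turn": 0,"jaw": 0},
    {"xyz": [-4,6,-6],"turn": 0,"jaw": 0},
    {"xyz": [-5,9.5,-6],"turn": 0,"jaw": 0},
    {"xyz": [-5,13,-6],"turn": 0,"jaw": 0},
    {"xyz": [-5,17,-6],"turn": 0,"jaw": 0},
  ],
)

```text
clock: 7.48
position: [0.4994, 0.0592, 0.2242]
ee_rot: [-3.133, 0.153, -0.012]
force: [0.7, 0.2, 0.2]
width: 0.318
```

Call:
arm_command(
  deltas=[
    {"xyz": [0,4,0],"turn": 0,"jaw": 0},
    {"xyz": [0,8,0],"turn": 0,"jaw": 0},
    {"xyz": [0,12,0],"turn": 0,"jaw": 0},
    {"xyz": [0,16,0],"turn": 0,"jaw": 0},
    {"xyz": [0,20,0],"turn": 0,"jaw": 0},
  ],
)

```text
clock: 7.9
position: [0.4794, -0.1417, 0.2236]
ee_rot: [-3.134, 0.153, -0.013]
force: [1.3, -0.5, -0.7]
width: 0.681
```

```bash
python3 - <<'E'
from h import *
go((.44,-.265,.15,0))
snap('top','t4');snap('side','s5')
s=cv2.imread('pics/t4.png');s2=cv2.imread('pics/s5.png')
cv2.imwrite('pics/t4c.png',np.hstack([cv2.resize(s[130:300,170:430],(450,300)),cv2.resize(s2[120:320,160:360],(350,300))]))
E
```

```text
t 7.9 pos [ 0.4794 -0.1417  0.2236] yaw -5.6 F [ 1.3 -0.5 -0.7] w 0.681
  xyz [-2.78 12.69  7.28] turn -5.6
```

View pics/t4c.png

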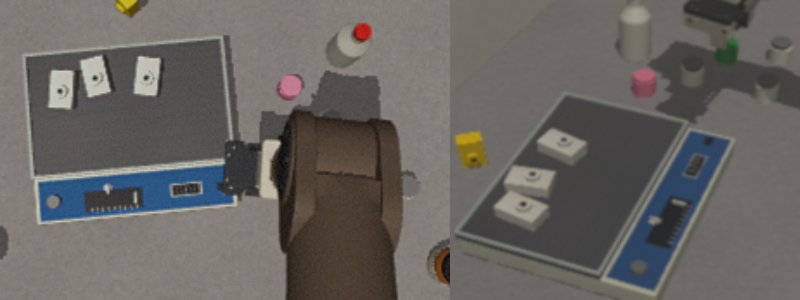

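All three castings lie flat with the boss up, at (61,90), (96,76) and (148,76) in the left crop. Next I refine the pot positions.

```bash
cat > pots.py <<'E'
from h import *
def pots(tag,z0=0,box=None):
    d=load(tag);W=world(d);hsv=cv2.cvtColor(d['frame'],cv2.COLOR_RGB2HSV)
    m=((W[...,2]>z0+.042)&(W[...,2]<z0+.058)).astype(np.uint8)
    n,l,st,ce=cv2.connectedComponentsWithStats(m)
    for i in range(1,n):
        if 40<st[i,4]<400:
            P=W[l==i];c,r=cv2.minEnclosingCircle((P[:,:2]*1000).astype(np.float32))
            print('pix',ce[i].round(0),'n',st[i,4],'mean',P.mean(0).round(4),'circ',np.round(c,1),round(r,1),'sat',hsv[l==i][:,1].mean().round(0),'warmer',tow(P.mean(0)).round(4))
if __name__=='__main__':
    import sys; pots(sys.argv[1],float(sys.argv[2]) if len(sys.argv)>2 else 0)
E
python3 pots.py top0; python3 pots.py s5; python3 pots.py side0
```

```text
pix [469. 179.] n 215 mean [ 0.6255 -0.5979  0.0511] circ [ 628.  -597.3] 108.6 sat 142.0 warmer [ 0.0115 -0.7036]
pix [271. 160.] n 53 mean [0.6977 0.0201 0.0566] circ [698.6  19.7] 29.0 sat 13.0 warmer [ 0.1254 -0.0919]
pix [190. 168.] n 54 mean [0.6803 0.272  0.0562] circ [681.4 266.4] 24.6 sat 13.0 warmer [0.1252 0.1606]
pix [207. 176.] n 135 mean [0.6541 0.2173 0.0563] circ [655.3 223.2] 51.2 sat 12.0 warmer [0.0954 0.1079]
pix [254. 172.] n 58 mean [0.6633 0.0726 0.0564] circ [666.1  72.5] 24.0 sat 13.0 warmer [ 0.0947 -0.0371]
pix [233. 175.] n 62 mean [0.6555 0.1385 0.0567] circ [653. 133.] 26.6 sat 12.0 warmer [0.0913 0.0292]
pix [279. 180.] n 73 mean [ 0.6348 -0.006   0.0565] circ [6.343e+02 1.000e-01] 29.1 sat 11.0 warmer [ 0.0609 -0.1136]
pix [338. 178.] n 96 mean [ 0.6387 -0.1895  0.0457] circ [ 638.7 -188.9] 18.6 sat 93.0 warmer [ 0.0524 -0.2969]
pix [361. 198.] n 117 mean [ 0.5743 -0.257   0.0512] circ [ 574.  -256.6] 19.4 sat 14.0 warmer [-0.0165 -0.3599]
pix [391. 207.] n 112 mean [ 0.5437 -0.3495  0.0458] circ [ 544.  -349.8] 19.5 sat 169.0 warmer [-0.0533 -0.4501]

[... 3081 characters left out ...]
 -184.5] 20.2 sat 108.0 warmer [ 0.0506 -0.2922]
pix [341. 173.] n 102 mean [ 0.4356 -0.2609  0.0494] circ [ 434.8 -263.9] 24.0 sat 10.0 warmer [-0.1551 -0.3544]
pix [246. 198.] n 52 mean [ 0.6398 -0.0341  0.0567] circ [638.9 -33.6] 35.4 sat 9.0 warmer [ 0.064 -0.142]
pix [262. 201.] n 53 mean [ 0.5953 -0.0411  0.0569] circ [601.9 -45.1] 34.0 sat 6.0 warmer [ 0.0192 -0.146 ]
pix [171. 218.] n 59 mean [0.7928 0.1179 0.0503] circ [793.4 117.3] 19.7 sat 198.0 warmer [ 0.227  -0.0007]
pix [275. 364.] n 135 mean [0.3577 0.3789 0.0501] circ [351.  394.9] 31.8 sat 12.0 warmer [-0.1894  0.2892]
pix [274. 390.] n 77 mean [0.3367 0.4297 0.0496] circ [342.8 417.1] 31.2 sat 13.0 warmer [-0.2069  0.3413]
```

```bash
python3 - <<'E'
from h import *
go((.437,-.264,.10,4),(.437,-.264,.011,4))
print([w2(x,-.118).round(4) for x in (.108,.04,-.028)])
E
```

```text
t 8.0 pos [ 0.4784 -0.1474  0.2232] yaw -6.2 F [-0.3 -0.6 -0.1] w 0.769
  xyz [-2.95 12.06 12.28] turn -10.2
  xyz [-3.02 12.07 21.18] turn -10.2
[array([ 0.6821, -0.0072]), array([ 0.6142, -0.0118]), array([ 0.5464, -0.0164])]
```

Call:
arm_command(
  deltas=[
    {"xyz": [-1,4,0],"turn": -5,"jaw": 80},
    {"xyz": [-2,8,1],"turn": -10,"jaw": 80},
    {"xyz": [-3,12,3],"turn": -10,"jaw": 80},
    {"xyz": [-3,12,6],"turn": -10,"jaw": 80},
    {"xyz": [-3,12,9],"turn": -10,"jaw": 80},
  ],
)

```text
clock: 8.42
position: [0.4352, -0.2675, 0.1322]
ee_rot: [3.138, 0.095, 0.014]
force: [-0.2, 0.5, -0.7]
width: 0.685
```

```bash
python3 - <<'E'
from h import *
go((.437,-.264,.10,4),(.437,-.264,.011,4))
E
```

```text
t 8.42 pos [ 0.4352 -0.2675  0.1322] yaw 3.5 F [-0.2  0.5 -0.7] w 0.685
  xyz [ 0.17 -0.35  3.23] turn -0.5
  xyz [ 0.1  -0.37 12.13] turn -0.5
```

Call:
arm_command(
  deltas=[
    {"xyz": [0.2,-0.4,3],"turn": -0.5,"jaw": 80},
    {"xyz": [0.2,-0.4,6],"turn": -0.5,"jaw": 80},
    {"xyz": [0.1,-0.4,9],"turn": -0.5,"jaw": 80},
    {"xyz": [0.1,-0.4,11],"turn": -0.5,"jaw": 80},
    {"xyz": [0.1,-0.4,12],"turn": -0.5,"jaw": 80},
  ],
)

```text
clock: 8.83
position: [0.436, -0.2625, 0.0098]
ee_rot: [3.14, 0.11, 0.009]
force: [-0.4, -0.6, -0.3]
width: 0.686
```

Call:
arm_command(
  deltas=[
    {"xyz": [0,0,0],"turn": 0,"jaw": 255},
    {"xyz": [0,0,0],"turn": 0,"jaw": 255},
    {"xyz": [0,0,0],"turn": 0,"jaw": 255},
    {"xyz": [0,0,0],"turn": 0,"jaw": 255},
    {"xyz": [0,0,0],"turn": 0,"jaw": 255},
  ],
  force=30,
)

```text
clock: 9.25
position: [0.4371, -0.263, 0.0111]
ee_rot: [3.138, 0.11, 0.013]
force: [-0.1, 0.4, 4.2]
width: 0.453
```

```bash
python3 - <<'E'
from h import *
go((.437,-.264,.16,4),(.682,-.007,.16,4))
E
```

```text
t 9.25 pos [ 0.4371 -0.263   0.0111] yaw 4.0 F [-0.1  0.4  4.2] w 0.453
  xyz [  0.11   0.13 -14.89] turn 0.0
  xyz [ 26.35 -23.79 -14.71] turn 0.0
```

Call:
arm_command(
  deltas=[
    {"xyz": [0,0,-3],"turn": 0,"jaw": 255},
    {"xyz": [0,0,-6],"turn": 0,"jaw": 255},
    {"xyz": [0,0,-9.5],"turn": 0,"jaw": 255},
    {"xyz": [2,-2,-12.5],"turn": 0,"jaw": 255},
    {"xyz": [4.5,-4.2,-15],"turn": 0,"jaw": 255},
  ],
)

```text
clock: 9.67
position: [0.4768, -0.2196, 0.1646]
ee_rot: [3.137, 0.101, 0.015]
force: [1.4, 0.2, -1.0]
width: 0.452
```

Call:
arm_command(
  deltas=[
    {"xyz": [2.7,-2.4,0],"turn": 0,"jaw": 255},
    {"xyz": [5.4,-4.8,0],"turn": 0,"jaw": 255},
    {"xyz": [8.1,-7.2,0],"turn": 0,"jaw": 255},
    {"xyz": [10.8,-9.6,0],"turn": 0,"jaw": 255},
    {"xyz": [13.5,-12,0],"turn": 0,"jaw": 255},
  ],
)

```text
clock: 10.08
position: [0.6047, -0.0899, 0.1664]
ee_rot: [3.136, 0.101, 0.017]
force: [0.8, -0.2, -0.8]
width: 0.449
```

```bash
python3 - <<'E'
from h import *
go((.682,-.007,.12,4),(.682,-.007,.0715,4))
E
```

```text
t 10.08 pos [ 0.6047 -0.0899  0.1664] yaw 3.7 F [ 0.8 -0.2 -0.8] w 0.449
  xyz [ 8.2  -7.79  4.7 ] turn -0.3
  xyz [ 8.14 -7.81  9.55] turn -0.3
```

Call:
arm_command(
  deltas=[
    {"xyz": [2.7,-2.6,0],"turn": -0.3,"jaw": 255},
    {"xyz": [5.4,-5.2,1],"turn": -0.3,"jaw": 255},
    {"xyz": [8.2,-7.8,3],"turn": -0.3,"jaw": 255},
    {"xyz": [8.2,-7.8,6],"turn": -0.3,"jaw": 255},
    {"xyz": [8.2,-7.8,8.5],"turn": -0.3,"jaw": 255},
  ],
)

```text
clock: 10.5
position: [0.6837, -0.0032, 0.0813]
ee_rot: [3.137, 0.116, 0.019]
force: [-1.2, -0.7, -2.0]
width: 0.45
```

```bash
python3 - <<'E'
from h import *
go((.682,-.007,.0715,4))
snap('side','s6');s2=cv2.imread('pics/s6.png')
cv2.imwrite('pics/s6c.png',cv2.resize(s2[130:270,190:360],(680,560)))
E
```

```text
t 10.5 pos [ 0.6837 -0.0032  0.0813] yaw 4.2 F [-1.2 -0.7 -2. ] w 0.45
  xyz [-0.21  0.37  0.97] turn 0.2
```

View pics/s6c.png

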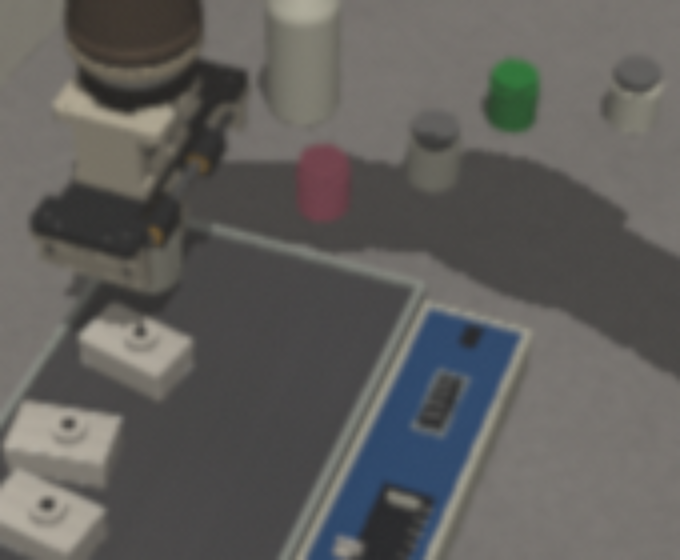

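The held pot at (160,260) in the crop is over the plate's free strip, just beyond the fallen casting. I'll lower it and release.

Call:
arm_command(
  deltas=[
    {"xyz": [-0.2,0.4,0.5],"turn": 0,"jaw": 255},
    {"xyz": [-0.2,0.4,0.9],"turn": 0,"jaw": 255},
    {"xyz": [-0.2,0.4,0.95],"turn": 0,"jaw": 255},
    {"xyz": [-0.2,0.4,0.95],"turn": 0,"jaw": 105},
    {"xyz": [-0.2,0.4,0.95],"turn": 0,"jaw": 105},
  ],
)

```text
clock: 10.97
position: [0.6787, -0.0105, 0.0684]
ee_rot: [3.136, 0.112, 0.01]
force: [1.0, -0.2, 0.1]
width: 0.547
```

Call:
arm_command(
  deltas=[
    {"xyz": [0,0,0],"turn": 0,"jaw": 105},
    {"xyz": [0,0,-2],"turn": 0,"jaw": 105},
    {"xyz": [0,0,-5],"turn": 0,"jaw": 95},
    {"xyz": [0,0,-7],"turn": 0,"jaw": 85},
    {"xyz": [0,0,-8],"turn": 0,"jaw": 80},
  ],
)

```text
clock: 11.38
position: [0.6799, -0.0109, 0.1524]
ee_rot: [3.136, 0.11, 0.018]
force: [0.4, -0.2, 0.1]
width: 0.676
```

```bash
python3 - <<'E'
from h import *
go((.574,-.256,.14,4),(.574,-.256,.011,4))
snap('side','s7');snap('top','t7')
E
python3 pots.py s7 .06; python3 pots.py s7; python3 pots.py t7 .06
```

```text
t 11.38 pos [ 0.6799 -0.0109  0.1524] yaw 4.0 F [ 0.4 -0.2  0.1] w 0.676
  xyz [-12.29  23.71   1.2 ] turn 0.0
  xyz [-12.44  23.65  14.1 ] turn 0.0
pix [378.  14.] n 135 mean [ 0.6153 -1.2324  0.1162] circ [  599.3 -1212.3] 114.6 sat 33.0 warmer [-0.0418 -1.3358]
pix [526.  60.] n 282 mean [-7.0000e-04 -1.1056e+00  1.0990e-01] circ [    8.2 -1138.3] 117.0 sat 30.0 warmer [-0.6477 -1.1675]
pix [265. 131.] n 112 mean [ 0.6967 -0.2735  0.1098] circ [ 701.1 -283.5] 28.9 sat 28.0 warmer [ 0.1045 -0.3847]
pix [229. 187.] n 124 mean [ 0.6754 -0.0061  0.109 ] circ [677.7  -8. ] 20.7 sat 12.0 warmer [ 0.1014 -0.1164]
pix [390.  71.] n 338 mean [ 0.4649 -0.9106  0.0497] circ [ 466. -909.] 177.7 sat 32.0 warmer [-0.17   -1.0046]
pix [523.  75.] n 198 mean [-0.0139 -1.1015  0.0503] circ [  -11.9 -1106.3] 89.6 sat 31.0 warmer [-0.6606 -1.1625]
pix [322. 100.] n 327 mean [ 0.6276 -0.6017  0.0517] circ [ 629.  -606.4] 108.8 sat 116.0 warmer [ 0.0134 -0.7074]
pix [396. 150.] n 111 mean [ 0.3123 -0.4409  0.0501] circ [ 313.7 -459.6] 34.8 sat 135.0 warmer [-0.2903 -0.5256]
pix [265. 147.] n 71 mean [
[... 590 characters left out ...]
 [594.8 -21.5] 22.9 sat 6.0 warmer [ 0.0225 -0.1269]
pix [171. 218.] n 62 mean [0.7925 0.1177 0.0499] circ [794.1 116.6] 20.0 sat 200.0 warmer [ 0.2266 -0.0009]
pix [275. 364.] n 130 mean [0.358  0.3791 0.0504] circ [350.6 395.5] 31.5 sat 12.0 warmer [-0.1891  0.2894]
pix [275. 389.] n 79 mean [0.3358 0.4286 0.0501] circ [342.4 415.4] 32.1 sat 13.0 warmer [-0.2079  0.3402]
pix [43.  1.] n 243 mean [1.2032 0.7098 0.1083] circ [1204.3  690.3] 154.2 sat 28.0 warmer [0.6766 0.562 ]
pix [372. 154.] n 135 mean [ 0.698  -0.2831  0.1109] circ [ 703.5 -291. ] 30.3 sat 29.0 warmer [ 0.1052 -0.3944]
pix [269. 378.] n 58 mean [0.0601 0.0386 0.1086] circ [55.4 39.6] 30.0 sat 65.0 warmer [-0.5094 -0.0301]
```

View pics/s7.png

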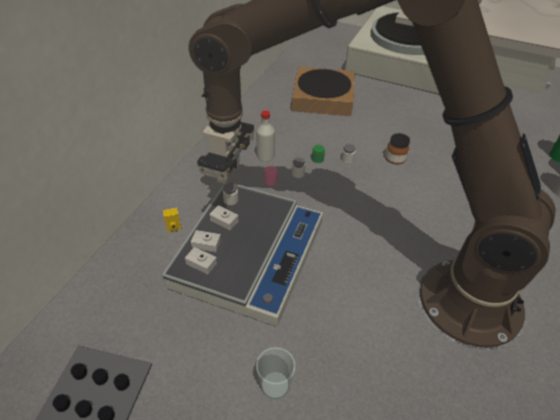

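Pot 1 stands upright on the plate at about (230,193). The next pot is the one at (.574,-.256).

Call:
arm_command(
  deltas=[
    {"xyz": [-1.9,3.6,0],"turn": 0,"jaw": 80},
    {"xyz": [-3.8,7.2,0],"turn": 0,"jaw": 80},
    {"xyz": [-5.7,10.8,0],"turn": 0,"jaw": 80},
    {"xyz": [-7.6,14.4,0],"turn": 0,"jaw": 80},
    {"xyz": [-9.5,18,0],"turn": 0,"jaw": 80},
  ],
)

```text
clock: 11.9
position: [0.5954, -0.1986, 0.149]
ee_rot: [3.136, 0.11, 0.013]
force: [0.8, -0.5, -0.4]
width: 0.69
```

Call:
arm_command(
  deltas=[
    {"xyz": [-1.4,2.8,1],"turn": 0,"jaw": 80},
    {"xyz": [-2.8,5.6,1],"turn": 0,"jaw": 80},
    {"xyz": [-2.8,5.6,3],"turn": 0,"jaw": 80},
    {"xyz": [-2.8,5.6,5],"turn": 0,"jaw": 80},
    {"xyz": [-2.8,5.6,5.5],"turn": 0,"jaw": 80},
  ],
)

```text
clock: 12.32
position: [0.5687, -0.2568, 0.0897]
ee_rot: [3.138, 0.108, 0.004]
force: [-1.0, 1.0, -1.3]
width: 0.687
```

```bash
python3 - <<'E'
from h import *
go((.574,-.256,.011,4))
E
```

```text
t 12.32 pos [ 0.5687 -0.2568  0.0897] yaw 3.9 F [-1.   1.  -1.3] w 0.687
  xyz [ 0.51 -0.06  7.87] turn -0.1
```

Call:
arm_command(
  deltas=[
    {"xyz": [0.5,-0.1,2],"turn": 0,"jaw": 80},
    {"xyz": [0.5,-0.1,4],"turn": 0,"jaw": 80},
    {"xyz": [0.5,-0.1,6],"turn": 0,"jaw": 80},
    {"xyz": [0.5,-0.1,7.8],"turn": 0,"jaw": 80},
    {"xyz": [0.5,-0.1,7.8],"turn": 0,"jaw": 80},
  ],
)

```text
clock: 12.73
position: [0.5711, -0.254, 0.0077]
ee_rot: [-3.138, -0.109, 0.006]
force: [-0.5, 0.2, 0.1]
width: 0.684
```

Call:
arm_command(
  deltas=[
    {"xyz": [0,0,0],"turn": 0,"jaw": 255},
    {"xyz": [0,0,0],"turn": 0,"jaw": 255},
    {"xyz": [0,0,0],"turn": 0,"jaw": 255},
    {"xyz": [0,0,0],"turn": 0,"jaw": 255},
    {"xyz": [0,0,0],"turn": 0,"jaw": 255},
  ],
  force=30,
)

```text
clock: 13.15
position: [0.5718, -0.2543, 0.0088]
ee_rot: [-3.139, -0.109, 0.003]
force: [-0.3, -0.0, 2.9]
width: 0.449
```

```bash
python3 - <<'E'
from h import *
go((.614,-.012,.16,4),(.614,-.012,.0715,4))
E
```

```text
t 13.15 pos [ 0.5718 -0.2543  0.0088] yaw 4.0 F [-0.3 -0.   2.9] w 0.449
  xyz [  5.86 -23.89 -15.12] turn -0.0
  xyz [  5.88 -23.88  -6.27] turn -0.0
```

Call:
arm_command(
  deltas=[
    {"xyz": [0,0,-3],"turn": 0,"jaw": 255},
    {"xyz": [0,0,-7],"turn": 0,"jaw": 255},
    {"xyz": [0.5,-1,-10.5],"turn": 0,"jaw": 255},
    {"xyz": [1,-3.5,-13],"turn": 0,"jaw": 255},
    {"xyz": [2,-7.5,-13.5],"turn": 0,"jaw": 255},
  ],
)

```text
clock: 13.57
position: [0.5887, -0.1833, 0.1496]
ee_rot: [3.135, 0.097, 0.009]
force: [2.1, -0.3, -1.3]
width: 0.452
```

Call:
arm_command(
  deltas=[
    {"xyz": [0.8,-3.3,0],"turn": 0,"jaw": 255},
    {"xyz": [1.6,-6.6,0],"turn": 0,"jaw": 255},
    {"xyz": [2.4,-9.9,0],"turn": 0,"jaw": 255},
    {"xyz": [3.2,-13.2,0],"turn": 0,"jaw": 255},
    {"xyz": [3.9,-16.4,1],"turn": 0,"jaw": 255},
  ],
)

```text
clock: 13.98
position: [0.619, -0.0153, 0.1414]
ee_rot: [3.136, 0.097, 0.015]
force: [0.7, -0.1, -1.5]
width: 0.451
```

```bash
python3 - <<'E'
from h import *
go((.614,-.012,.09,4),(.614,-.012,.0695,4))
E
```

```text
t 13.98 pos [ 0.619  -0.0153  0.1414] yaw 3.6 F [ 0.7 -0.1 -1.5] w 0.451
  xyz [-0.53 -0.38  5.14] turn -0.4
  xyz [-0.55 -0.39  7.19] turn -0.4
```

Call:
arm_command(
  deltas=[
    {"xyz": [-0.5,-0.4,2],"turn": -0.4,"jaw": 255},
    {"xyz": [-0.5,-0.4,4],"turn": -0.4,"jaw": 255},
    {"xyz": [-0.5,-0.4,5.5],"turn": -0.4,"jaw": 255},
    {"xyz": [-0.5,-0.4,6.5],"turn": -0.4,"jaw": 255},
    {"xyz": [-0.5,-0.4,6.8],"turn": -0.4,"jaw": 255},
  ],
)

```text
clock: 14.4
position: [0.6135, -0.0121, 0.072]
ee_rot: [3.135, 0.108, 0.012]
force: [0.1, 0.9, -0.7]
width: 0.456
```

```bash
python3 - <<'E'
from h import *
go((.614,-.012,.0695,4))
snap('side','s8');s2=cv2.imread('pics/s8.png')
cv2.imwrite('pics/s8c.png',cv2.resize(s2[130:270,190:360],(680,560)))
E
```

```text
t 14.4 pos [ 0.6135 -0.0121  0.072 ] yaw 3.9 F [ 0.1  0.9 -0.7] w 0.456
  xyz [ 0.05 -0.01  0.25] turn -0.1
```

View pics/s8c.png

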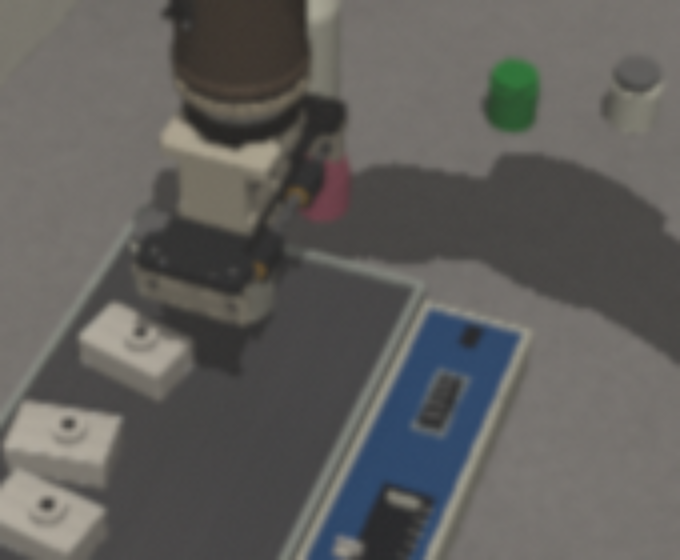

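The gripper and pot are at (215,290), over the plate and clear of the castings. I'll release here.

Call:
arm_command(
  deltas=[
    {"xyz": [0,0,0.2],"turn": 0,"jaw": 255},
    {"xyz": [0,0,0.25],"turn": 0,"jaw": 255},
    {"xyz": [0,0,0.25],"turn": 0,"jaw": 105},
    {"xyz": [0,0,0.25],"turn": 0,"jaw": 105},
    {"xyz": [0,0,0.25],"turn": 0,"jaw": 105},
  ],
)

```text
clock: 14.87
position: [0.6143, -0.0122, 0.0706]
ee_rot: [3.135, 0.108, 0.015]
force: [0.5, -0.3, -0.6]
width: 0.575
```

Call:
arm_command(
  deltas=[
    {"xyz": [0,0,-2],"turn": 0,"jaw": 105},
    {"xyz": [0,0,-5],"turn": 0,"jaw": 105},
    {"xyz": [0,0,-8],"turn": 0,"jaw": 95},
    {"xyz": [-1,2,-9],"turn": 0,"jaw": 85},
    {"xyz": [-2,5,-9],"turn": 0,"jaw": 80},
  ],
)

```text
clock: 15.28
position: [0.5995, -0.0594, 0.1648]
ee_rot: [3.137, 0.117, 0.026]
force: [1.0, -1.1, -0.7]
width: 0.677
```

```bash
python3 - <<'E'
from h import *
go((.455,-.390,.14,4),(.455,-.390,.01,4))
snap('side','s9');snap('top','t9')
E
python3 pots.py s9 .06|grep '0.10'; python3 pots.py s9|grep -- '0.045'; python3 pots.py t9 .06 |grep '0.1'
```

```text
t 15.28 pos [ 0.5995 -0.0594  0.1648] yaw 4.3 F [ 1.  -1.1 -0.7] w 0.677
  xyz [-16.91  31.89   2.3 ] turn 0.3
  xyz [-17.12  31.84  15.3 ] turn 0.3
pix [544.  63.] n 125 mean [-0.0661 -1.1127  0.1093] circ [  -62.9 -1132.4] 60.0 sat 30.0 warmer [-0.7134 -1.1702]
pix [229. 187.] n 127 mean [ 0.6757 -0.0062  0.1089] circ [675.2  -7.8] 20.0 sat 10.0 warmer [ 0.1017 -0.1165]
pix [48.  1.] n 265 mean [1.2031 0.6945 0.1079] circ [1202.   668.7] 174.3 sat 29.0 warmer [0.6755 0.5467]
pix [372. 154.] n 125 mean [ 0.6981 -0.2832  0.1102] circ [ 704.6 -290.6] 30.0 sat 29.0 warmer [ 0.1053 -0.3945]
pix [280. 163.] n 110 mean [ 0.6779 -0.0081  0.1101] circ [678.4 -10. ] 18.9 sat 13.0 warmer [ 0.1038 -0.1187]
pix [276. 378.] n 130 mean [0.0591 0.0185 0.1085] circ [29.8 15.8] 66.4 sat 66.0 warmer [-0.5117 -0.0501]
```

View pics/s9.png

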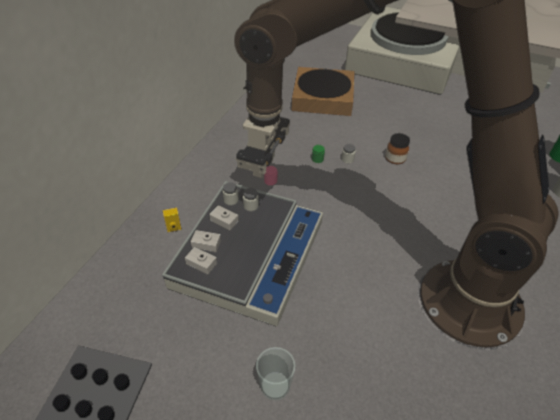

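Two pots stand on the plate, at (231,193) and (251,200). The third is still at (349,153) on the bench.

Call:
arm_command(
  deltas=[
    {"xyz": [-1.9,3.6,0],"turn": 0.3,"jaw": 80},
    {"xyz": [-3.8,7.2,0],"turn": 0.3,"jaw": 80},
    {"xyz": [-5.7,10.8,0],"turn": 0.3,"jaw": 80},
    {"xyz": [-7.6,14.4,0],"turn": 0.3,"jaw": 80},
    {"xyz": [-9.5,18,0],"turn": 0.3,"jaw": 80},
  ],
)

```text
clock: 15.8
position: [0.5122, -0.2553, 0.1629]
ee_rot: [3.131, 0.089, 0.017]
force: [1.1, -0.2, -0.4]
width: 0.684
```

Call:
arm_command(
  deltas=[
    {"xyz": [-1.9,3.5,0],"turn": 0,"jaw": 80},
    {"xyz": [-3.8,7,0],"turn": 0,"jaw": 80},
    {"xyz": [-5.6,10.5,1],"turn": 0,"jaw": 80},
    {"xyz": [-7.4,13.9,3],"turn": 0,"jaw": 80},
    {"xyz": [-7.4,13.9,6],"turn": 0,"jaw": 80},
  ],
)

```text
clock: 16.22
position: [0.4432, -0.4089, 0.1054]
ee_rot: [3.123, 0.073, 0.02]
force: [-0.3, -2.1, -0.8]
width: 0.687
```

```bash
python3 - <<'E'
from h import *
go((.455,-.390,.01,4))
E
```

```text
t 16.22 pos [ 0.4432 -0.4089  0.1054] yaw 2.7 F [-0.3 -2.1 -0.8] w 0.687
  xyz [ 1.15 -2.01  9.53] turn -1.3
```

Call:
arm_command(
  deltas=[
    {"xyz": [1.1,-2,0],"turn": -1.3,"jaw": 80},
    {"xyz": [1.1,-2,1],"turn": -1.3,"jaw": 80},
    {"xyz": [1.1,-2,2.5],"turn": -1.3,"jaw": 80},
    {"xyz": [1.1,-2,4],"turn": -1.3,"jaw": 80},
    {"xyz": [1.1,-2,4],"turn": -1.3,"jaw": 80},
  ],
)

```text
clock: 16.63
position: [0.4539, -0.3874, 0.0635]
ee_rot: [3.124, 0.112, 0.018]
force: [-0.7, 0.2, -0.7]
width: 0.685
```

```bash
python3 - <<'E'
from h import *
go((.455,-.390,.01,4))
E
```

```text
t 16.63 pos [ 0.4539 -0.3874  0.0635] yaw 4.1 F [-0.7  0.2 -0.7] w 0.685
  xyz [0.04 0.18 5.35] turn 0.1
```

Call:
arm_command(
  deltas=[
    {"xyz": [0,0.2,2],"turn": 0,"jaw": 80},
    {"xyz": [0,0.2,4],"turn": 0,"jaw": 80},
    {"xyz": [0,0.2,5.3],"turn": 0,"jaw": 80},
    {"xyz": [0,0.2,5.3],"turn": 0,"jaw": 160},
    {"xyz": [0,0.2,5.3],"turn": 0,"jaw": 255},
  ],
  force=30,
)

```text
clock: 17.05
position: [0.4554, -0.3897, 0.0112]
ee_rot: [3.124, 0.113, 0.018]
force: [-0.4, 0.0, 0.6]
width: 0.587
```

Call:
arm_command(
  deltas=[
    {"xyz": [0,0,0],"turn": 0,"jaw": 255},
    {"xyz": [0,0,0],"turn": 0,"jaw": 255},
    {"xyz": [0,0,0],"turn": 0,"jaw": 255},
    {"xyz": [0,0,0],"turn": 0,"jaw": 255},
  ],
)

```text
clock: 17.38
position: [0.4567, -0.3902, 0.0129]
ee_rot: [3.123, 0.114, 0.022]
force: [0.1, 1.5, 8.5]
width: 0.45
```

```bash
python3 - <<'E'
from h import *
go((.5464,-.0164,.15,4),(.5464,-.0164,.07,4))
E
```

```text
t 17.38 pos [ 0.4567 -0.3902  0.0129] yaw 4.2 F [0.1 1.5 8.5] w 0.45
  xyz [ 11.85 -36.38 -14.18] turn 0.2
  xyz [ 11.74 -36.52  -6.18] turn 0.2
```

Call:
arm_command(
  deltas=[
    {"xyz": [0,0,-3],"turn": 0,"jaw": 255},
    {"xyz": [0,0,-7],"turn": 0,"jaw": 255},
    {"xyz": [0.5,-1,-10.5],"turn": 0,"jaw": 255},
    {"xyz": [1.2,-3.6,-13],"turn": 0,"jaw": 255},
    {"xyz": [2.4,-7.4,-13.5],"turn": 0,"jaw": 255},
  ],
)

```text
clock: 17.8
position: [0.4745, -0.3167, 0.1525]
ee_rot: [3.116, 0.104, 0.033]
force: [1.9, -0.2, -1.9]
width: 0.454
```

Call:
arm_command(
  deltas=[
    {"xyz": [1.2,-3.7,0],"turn": 0,"jaw": 255},
    {"xyz": [2.4,-7.4,0],"turn": 0,"jaw": 255},
    {"xyz": [3.6,-11.1,0],"turn": 0,"jaw": 255},
    {"xyz": [4.8,-14.8,0],"turn": 0,"jaw": 255},
    {"xyz": [6,-18.5,0],"turn": 0,"jaw": 255},
  ],
)

```text
clock: 18.22
position: [0.5222, -0.1264, 0.1501]
ee_rot: [3.116, 0.103, 0.034]
force: [0.6, 0.2, -1.7]
width: 0.451
```

```bash
python3 - <<'E'
from h import *
go((.5464,-.0164,.15,4),(.5464,-.0164,.073,4))
E
```

```text
t 18.22 pos [ 0.5222 -0.1264  0.1501] yaw 3.8 F [ 0.6  0.2 -1.7] w 0.451
  xyz [  3.14 -10.82  -0.18] turn -0.2
  xyz [  2.98 -11.     7.51] turn -0.2
```

Call:
arm_command(
  deltas=[
    {"xyz": [1.2,-3.7,0],"turn": -0.2,"jaw": 255},
    {"xyz": [2.2,-7.4,0],"turn": -0.2,"jaw": 255},
    {"xyz": [3,-10.9,1],"turn": -0.2,"jaw": 255},
    {"xyz": [3,-10.9,3.5],"turn": -0.2,"jaw": 255},
    {"xyz": [3,-10.9,5.5],"turn": -0.2,"jaw": 255},
  ],
)

```text
clock: 18.63
position: [0.5471, -0.0134, 0.0934]
ee_rot: [3.117, 0.117, 0.039]
force: [-0.8, -1.7, -0.6]
width: 0.447
```

```bash
python3 - <<'E'
from h import *
go((.5464,-.0164,.073,4))
E
```

```text
t 18.63 pos [ 0.5471 -0.0134  0.0934] yaw 4.3 F [-0.8 -1.7 -0.6] w 0.447
  xyz [-0.14  0.25  2.04] turn 0.3
```

Call:
arm_command(
  deltas=[
    {"xyz": [-0.1,0.2,0.8],"turn": 0,"jaw": 255},
    {"xyz": [-0.1,0.2,1.4],"turn": 0,"jaw": 255},
    {"xyz": [-0.1,0.2,1.8],"turn": 0,"jaw": 255},
    {"xyz": [-0.1,0.2,2.0],"turn": 0,"jaw": 255},
    {"xyz": [-0.1,0.2,2.0],"turn": 0,"jaw": 255},
  ],
)

```text
clock: 19.05
position: [0.5471, -0.0164, 0.0739]
ee_rot: [3.117, 0.116, 0.04]
force: [0.7, -0.1, -1.6]
width: 0.453
```

Call:
arm_command(
  deltas=[
    {"xyz": [0,0,0],"turn": 0,"jaw": 105},
    {"xyz": [0,0,0],"turn": 0,"jaw": 105},
    {"xyz": [0,0,0],"turn": 0,"jaw": 105},
    {"xyz": [0,0,-2],"turn": 0,"jaw": 105},
    {"xyz": [0,0,-5],"turn": 0,"jaw": 105},
  ],
)

```text
clock: 19.47
position: [0.5439, -0.0156, 0.1225]
ee_rot: [3.117, 0.116, 0.032]
force: [0.2, -0.4, 0.7]
width: 0.586
```

Call:
arm_command(
  deltas=[
    {"xyz": [0,0,-2],"turn": 0,"jaw": 255},
    {"xyz": [0,1,-4],"turn": 0,"jaw": 255},
    {"xyz": [-2,4,-4],"turn": 0,"jaw": 255},
    {"xyz": [-4,8,-4],"turn": 0,"jaw": 255},
    {"xyz": [-4,12,-4],"turn": 0,"jaw": 255},
  ],
)

```text
clock: 19.88
position: [0.5094, -0.1361, 0.1652]
ee_rot: [3.117, 0.12, 0.031]
force: [1.0, -0.4, -0.5]
width: 0.274
```

```bash
python3 - <<'E'
from h import *
go((.546,-.016,.14,4))
snap('side','s10');snap('top','t10')
s=cv2.imread('pics/t10.png');s2=cv2.imread('pics/s10.png')
cv2.imwrite('pics/t10c.png',np.hstack([cv2.resize(s[130:300,170:430],(450,300)),cv2.resize(s2[120:320,160:360],(350,300))]))
E
python3 pots.py s10 .06|grep ' 0.1[01]'; python3 pots.py t10 .06 |grep ' 0.1[01]'
```

```text
t 19.88 pos [ 0.5094 -0.1361  0.1652] yaw 4.4 F [ 1.  -0.4 -0.5] w 0.274
  xyz [  4.53 -11.75   2.33] turn 0.4
pix [265. 131.] n 122 mean [ 0.6971 -0.2742  0.11  ] circ [ 701.4 -282.7] 29.5 sat 28.0 warmer [ 0.1049 -0.3854]
pix [229. 187.] n 124 mean [ 0.6759 -0.0061  0.1091] circ [675.8  -7.9] 20.7 sat 10.0 warmer [ 0.1019 -0.1165]
pix [250. 193.] n 130 mean [ 0.6145 -0.009   0.1102] circ [615.3 -11.2] 20.3 sat 10.0 warmer [ 0.0404 -0.1152]
pix [274. 200.] n 129 mean [ 0.5433 -0.0144  0.1083] circ [544.1 -15.5] 19.6 sat 9.0 warmer [-0.0309 -0.1158]
pix [47.  1.] n 262 mean [1.2033 0.6978 0.108 ] circ [1202.1  670.5] 173.6 sat 28.0 warmer [0.6758 0.5501]
pix [372. 154.] n 132 mean [ 0.6982 -0.2832  0.1107] circ [ 703.9 -290.4] 30.0 sat 30.0 warmer [ 0.1054 -0.3945]
pix [280. 163.] n 126 mean [ 0.6778 -0.0099  0.11  ] circ [678.2  -9.2] 19.2 sat 14.0 warmer [ 0.1036 -0.1204]
pix [282. 184.] n 128 mean [ 0.6167 -0.013   0.111 ] circ [616.7 -13.4] 18.8 sat 14.0 warmer [ 0.0424 -0.1194]
pix [284. 207.] n 126 mean [ 0.5457 -0.0179  0.109 ] circ [546.3 -17.8] 18.9 sat 13.0 warmer [-0.0287 -0.1194]
pix [282. 380.] n 168 mean [0.0551 0.0007 0.1083] circ [ 8.7 -0.5] 74.3 sat 66.0 warmer [-0.517  -0.0676]
```

View pics/t10c.png

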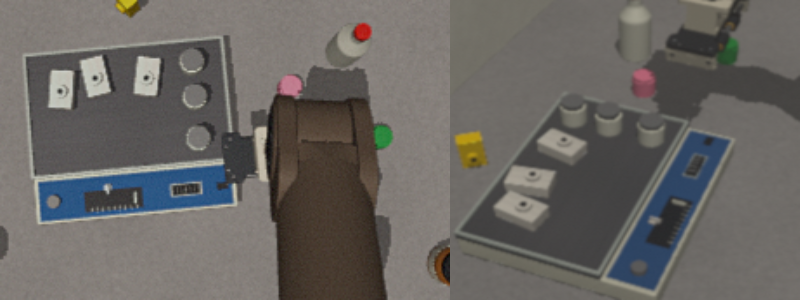

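All three pots stand upright on the plate, at (192,60), (196,96) and (198,138) in the top crop. Caps measure about 3–5 mm up. Next I press them home.

```bash
python3 - <<'E'
from h import *
o=observe();print(R.from_rotvec(o['ee_rot']).as_matrix().round(3))
go((.545,-.0165,.13,4))
E
```

```text
[[ 0.998  0.064  0.022]
 [ 0.064 -0.998 -0.026]
 [ 0.02   0.027 -0.999]]
t 19.98 pos [ 0.511  -0.1443  0.1652] yaw 3.7 F [ 0.5 -0.1  0.7] w 0.185
  xyz [  4.15 -12.63   3.26] turn -0.3
```

Call:
arm_command(
  deltas=[
    {"xyz": [1.2,-3.5,0],"turn": 0,"jaw": 255},
    {"xyz": [2.4,-7,0],"turn": 0,"jaw": 255},
    {"xyz": [3.4,-10,0],"turn": 0,"jaw": 255},
    {"xyz": [4.1,-12.6,1],"turn": 0,"jaw": 255},
    {"xyz": [4.1,-12.6,2],"turn": 0,"jaw": 255},
  ],
)

```text
clock: 20.4
position: [0.5461, -0.0092, 0.1433]
ee_rot: [3.116, 0.111, 0.039]
force: [-0.2, -0.2, 1.0]
width: 0.003
```

Call:
arm_command(
  deltas=[
    {"xyz": [0,0,0.5],"turn": 0,"jaw": 255},
    {"xyz": [0,0,1],"turn": 0,"jaw": 255},
  ],
)

```text
clock: 20.57
position: [0.5465, -0.0084, 0.133]
ee_rot: [3.117, 0.114, 0.039]
force: [1.0, -0.7, 0.1]
width: 0.004
```

```bash
python3 - <<'E'
from h import *
go((.545,-.0165,.12,4),(.545,-.0165,.106,4))
E
```

```text
t 20.57 pos [ 0.5465 -0.0084  0.133 ] yaw 4.2 F [ 1.  -0.7  0.1] w 0.004
  xyz [-0.24  0.77  1.32] turn 0.2
  xyz [-0.28  0.74  2.72] turn 0.2
```

Call:
arm_command(
  deltas=[
    {"xyz": [-0.25,0.75,0.6],"turn": 0,"jaw": 255},
    {"xyz": [-0.25,0.75,1.2],"turn": 0,"jaw": 255},
    {"xyz": [-0.25,0.75,1.7],"turn": 0,"jaw": 255},
    {"xyz": [-0.25,0.75,1.9],"turn": 0,"jaw": 255},
  ],
)

```text
clock: 20.9
position: [0.5446, -0.0176, 0.1134]
ee_rot: [3.117, 0.111, 0.038]
force: [-0.4, 1.0, 0.7]
width: 0.004
```

```bash
python3 - <<'E'
from h import *
go((.545,-.0165,.106,4))
E
```

```text
t 20.9 pos [ 0.5446 -0.0176  0.1134] yaw 4.1 F [-0.4  1.   0.7] w 0.004
  xyz [ 0.03 -0.13  0.74] turn 0.1
```

Near contact; press down in small steps.

Call:
arm_command(
  deltas=[
    {"xyz": [0,-0.1,0.3],"turn": 0,"jaw": 255},
    {"xyz": [0,-0.1,0.5],"turn": 0,"jaw": 255},
    {"xyz": [0,-0.1,0.7],"turn": 0,"jaw": 255},
    {"xyz": [0,-0.1,0.8],"turn": 0,"jaw": 255},
    {"xyz": [0,-0.1,0.9],"turn": 0,"jaw": 255},
  ],
)

```text
clock: 21.32
position: [0.545, -0.0172, 0.106]
ee_rot: [3.116, 0.11, 0.039]
force: [-10.7, -1.9, 32.4]
width: 0.005
```

Call:
arm_command(
  deltas=[
    {"xyz": [0,0,0.1],"turn": 0,"jaw": 255},
    {"xyz": [0,0,0.2],"turn": 0,"jaw": 255},
    {"xyz": [0,0,0.25],"turn": 0,"jaw": 255},
  ],
)

```text
clock: 21.57
position: [0.5451, -0.0172, 0.1059]
ee_rot: [3.115, 0.11, 0.04]
force: [-12.8, -0.5, 37.1]
width: 0.003
```

The cap is home: z is .106 and the force climbs to 37 N against a hard stop. Next pot.

Call:
arm_command(
  deltas=[
    {"xyz": [0,0,-0.4],"turn": 0,"jaw": 255},
    {"xyz": [0,0,-1.5],"turn": 0,"jaw": 255},
    {"xyz": [0,0,-2],"turn": 0,"jaw": 255},
    {"xyz": [2,0,-2],"turn": 0,"jaw": 255},
    {"xyz": [4,0,-2],"turn": 0,"jaw": 255},
  ],
)

```text
clock: 21.98
position: [0.5848, -0.014, 0.1279]
ee_rot: [3.115, 0.11, 0.042]
force: [-0.4, 0.4, 0.9]
width: 0.005
```

Call:
arm_command(
  deltas=[
    {"xyz": [1,0,0],"turn": 0,"jaw": 255},
    {"xyz": [2,0,0],"turn": 0,"jaw": 255},
    {"xyz": [2.5,0,0],"turn": 0,"jaw": 255},
    {"xyz": [2.5,0,0],"turn": 0,"jaw": 255},
  ],
)

```text
clock: 22.32
position: [0.6106, -0.0119, 0.1285]
ee_rot: [3.115, 0.11, 0.043]
force: [-0.2, -0.2, -0.1]
width: 0.002
```

```bash
python3 - <<'E'
from h import *
go((.616,-.0115,.113,4))
E
```

```text
t 22.32 pos [ 0.6106 -0.0119  0.1285] yaw 4.1 F [-0.2 -0.2 -0.1] w 0.002
  xyz [ 0.5  -0.04  1.56] turn 0.1
```

Call:
arm_command(
  deltas=[
    {"xyz": [0.5,0,0.5],"turn": 0,"jaw": 255},
    {"xyz": [0.5,0,1],"turn": 0,"jaw": 255},
    {"xyz": [0.5,0,1.5],"turn": 0,"jaw": 255},
    {"xyz": [0.5,0,1.9],"turn": 0,"jaw": 255},
    {"xyz": [0.5,0,2.2],"turn": 0,"jaw": 255},
  ],
)

```text
clock: 22.73
position: [0.6158, -0.012, 0.1063]
ee_rot: [3.115, 0.11, 0.042]
force: [-3.5, 0.2, 14.9]
width: 0.005
```

Call:
arm_command(
  deltas=[
    {"xyz": [0,0,0.1],"turn": 0,"jaw": 255},
    {"xyz": [0,0,0.2],"turn": 0,"jaw": 255},
    {"xyz": [0,0,0.2],"turn": 0,"jaw": 255},
  ],
)

```text
clock: 22.98
position: [0.6159, -0.012, 0.1062]
ee_rot: [3.115, 0.11, 0.043]
force: [-6.8, 0.3, 21.2]
width: 0.007
```

Call:
arm_command(
  deltas=[
    {"xyz": [0,0,0.15],"turn": 0,"jaw": 255},
    {"xyz": [0,0,0.2],"turn": 0,"jaw": 255},
    {"xyz": [0,0,0],"turn": 0,"jaw": 255},
    {"xyz": [0,0,-1],"turn": 0,"jaw": 255},
    {"xyz": [0,0,-2],"turn": 0,"jaw": 255},
  ],
)

```text
clock: 23.4
position: [0.6146, -0.0117, 0.1262]
ee_rot: [3.115, 0.11, 0.041]
force: [1.4, -0.1, -0.1]
width: 0.005
```

Call:
arm_command(
  deltas=[
    {"xyz": [2,0,0],"turn": 0,"jaw": 255},
    {"xyz": [4,0,0],"turn": 0,"jaw": 255},
    {"xyz": [5.5,0,0],"turn": 0,"jaw": 255},
    {"xyz": [5.9,0,0],"turn": 0,"jaw": 255},
    {"xyz": [5.9,0,0],"turn": 0,"jaw": 255},
  ],
)

```text
clock: 23.82
position: [0.6741, -0.0073, 0.1279]
ee_rot: [3.115, 0.11, 0.042]
force: [-0.3, -0.5, 0.1]
width: 0.005
```

```bash
python3 - <<'E'
from h import *
go((.677,-.0085,.113,4))
E
```

```text
t 23.82 pos [ 0.6741 -0.0073  0.1279] yaw 4.1 F [-0.3 -0.5  0.1] w 0.005
  xyz [0.24 0.1  1.5 ] turn 0.1
```

Call:
arm_command(
  deltas=[
    {"xyz": [0.25,0.1,0.5],"turn": 0,"jaw": 255},
    {"xyz": [0.25,0.1,1],"turn": 0,"jaw": 255},
    {"xyz": [0.25,0.1,1.5],"turn": 0,"jaw": 255},
    {"xyz": [0.25,0.1,2.0],"turn": 0,"jaw": 255},
    {"xyz": [0.25,0.1,2.3],"turn": 0,"jaw": 255},
  ],
)

```text
clock: 24.23
position: [0.6768, -0.0088, 0.106]
ee_rot: [3.115, 0.11, 0.041]
force: [-14.8, -1.3, 40.0]
width: 0.003
```

Call:
arm_command(
  deltas=[
    {"xyz": [0,0,0.1],"turn": 0,"jaw": 255},
    {"xyz": [0,0,0.2],"turn": 0,"jaw": 255},
    {"xyz": [0,0,0.3],"turn": 0,"jaw": 255},
  ],
)

```text
clock: 24.48
position: [0.6767, -0.0088, 0.106]
ee_rot: [3.115, 0.11, 0.043]
force: [-13.5, -0.2, 37.2]
width: 0.005
```

Call:
arm_command(
  deltas=[
    {"xyz": [0,0,-0.2],"turn": 0,"jaw": 255},
    {"xyz": [0,0,-1.5],"turn": 0,"jaw": 255},
    {"xyz": [0,0,-4],"turn": 0,"jaw": 255},
    {"xyz": [-2,3,-5],"turn": 0,"jaw": 255},
    {"xyz": [-4,6,-5],"turn": 0,"jaw": 255},
  ],
)

```text
clock: 24.9
position: [0.6415, -0.0678, 0.1595]
ee_rot: [3.116, 0.117, 0.052]
force: [-0.2, -1.5, -0.2]
width: 0.002
```

Call:
arm_command(
  deltas=[
    {"xyz": [-3,3,0],"turn": 0,"jaw": 255},
    {"xyz": [-6,6,0],"turn": 0,"jaw": 255},
    {"xyz": [-9,9,0],"turn": 0,"jaw": 255},
    {"xyz": [-12,12,0],"turn": 0,"jaw": 255},
    {"xyz": [-12,12,0],"turn": 0,"jaw": 255},
  ],
)

```text
clock: 25.32
position: [0.5246, -0.2046, 0.1586]
ee_rot: [3.112, 0.102, 0.045]
force: [-0.7, -0.5, 0.2]
width: 0.005
```

```bash
python3 - <<'E'
from h import *
go((.546,-.016,.14,4))
snap('side','s11');snap('top','t11')
s=cv2.imread('pics/t11.png');s2=cv2.imread('pics/s11.png')
cv2.imwrite('pics/t11c.png',np.hstack([cv2.resize(s[130:300,170:430],(450,300)),cv2.resize(s2[120:320,160:360],(350,300))]))
E
python3 pots.py s11 .06|grep ' 0.1[01]'; python3 pots.py t11 .06 |grep ' 0.1[01]'
```

```text
t 25.32 pos [ 0.5246 -0.2046  0.1586] yaw 3.8 F [-0.7 -0.5  0.2] w 0.005
  xyz [  3.33 -18.73   1.43] turn -0.2
pix [472.  50.] n 152 mean [ 0.197  -1.0987  0.1103] circ [  196.6 -1072.9] 66.9 sat 30.0 warmer [-0.45   -1.1741]
pix [265. 131.] n 107 mean [ 0.6967 -0.274   0.1106] circ [ 701.1 -282.3] 28.7 sat 28.0 warmer [ 0.1045 -0.3852]
pix [230. 188.] n 105 mean [ 0.6757 -0.0073  0.1048] circ [675.1  -9.3] 20.5 sat 10.0 warmer [ 0.1017 -0.1177]
pix [250. 194.] n 107 mean [ 0.6153 -0.0106  0.1052] circ [617.  -10.3] 20.2 sat 9.0 warmer [ 0.0411 -0.1169]
pix [274. 201.] n 113 mean [ 0.5437 -0.0152  0.1049] circ [542.1 -16.1] 21.2 sat 9.0 warmer [-0.0305 -0.1166]
pix [49.  1.] n 274 mean [1.2031 0.6921 0.1081] circ [1202.8  664.9] 181.8 sat 28.0 warmer [0.6752 0.5443]
pix [372. 154.] n 133 mean [ 0.6982 -0.283   0.1105] circ [ 704.7 -290.4] 29.5 sat 29.0 warmer [ 0.1053 -0.3943]
pix [280. 163.] n 113 mean [ 0.6778 -0.0099  0.1057] circ [677.9  -9.6] 18.6 sat 13.0 warmer [ 0.1036 -0.1204]
pix [282. 184.] n 116 mean [ 0.6163 -0.0131  0.1053] circ [617.3 -13.7] 19.0 sat 13.0 warmer [ 0.042  -0.1194]
pix [284. 208.] n 114 mean [ 0.5456 -0.0177  0.1055] circ [545.8 -17.8] 18.5 sat 13.0 warmer [-0.0289 -0.1192]
pix [282. 380.] n 172 mean [0.0548 0.0017 0.1086] circ [ 9.2 -0.4] 74.4 sat 65.0 warmer [-0.5172 -0.0666]
```

View pics/t11c.png

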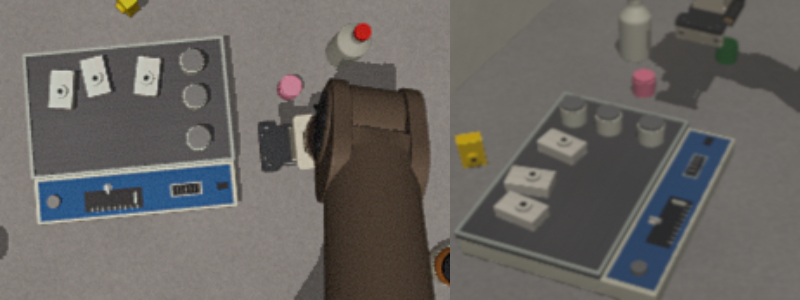

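All caps now read 105.5 mm above the bench, which is fully home. Next I measure the pointer, clip and wheel.

```bash
cat > ptr.py <<'E'
from h import *
import sys
for tag in sys.argv[1:]:
    d=load(tag);F=d['frame'];hsv=cv2.cvtColor(F,cv2.COLOR_RGB2HSV);W=world(d)
    m=np.zeros(F.shape[:2],np.uint8)
    for v in range(F.shape[0]):
        for u in range(F.shape[1]):
            w=tow(onz(d,u,v,.053))
            if -.145<w[0]<-.076 and -.05<w[1]<.09: m[v,u]=1
    ys,xs=np.where(m);print(tag,'roi',xs.min(),xs.max(),ys.min(),ys.max())
    b=((hsv[...,2]>120)&(hsv[...,1]<70)&(m>0)).astype(np.uint8)
    n,l,st,ce=cv2.connectedComponentsWithStats(b,connectivity=4)
    for i in range(1,n):
        if st[i,4]<3: continue
        y,x=np.where(l==i);w=hsv[...,2][l==i].astype(float)-60
        cu,cv=np.average(x,weights=w),np.average(y,weights=w)
        print(' pix',cu.round(1),cv.round(1),'n',st[i,4],'w@.051',tow(onz(d,cu,cv,.051)).round(4),'w@.055',tow(onz(d,cu,cv,.055)).round(4),'depthz',np.median(W[l==i][:,2]).round(4))
    x0,x1,y0,y1=xs.min()-3,xs.max()+3,ys.min()-3,ys.max()+3
    k=min(800//(x1-x0),600//(y1-y0))
    cv2.imwrite(f'pics/p_{tag}.png',cv2.resize(cv2.cvtColor(F,cv2.COLOR_RGB2BGR)[y0:y1,x0:x1],None,fx=k,fy=k,interpolation=cv2.INTER_NEAREST))
    # wheel outline
E
python3 ptr.py t11 s11
```

```text
t11 roi 218 264 227 252
 pix 231.6 236.1 n 19 w@.051 [-0.0974  0.049 ] w@.055 [-0.0975  0.0485] depthz 0.0514
 pix 247.7 241.6 n 12 w@.051 [-0.1188  0.0013] w@.055 [-0.1188  0.001 ] depthz 0.0545
 pix 238.1 251.0 n 3 w@.051 [-0.1447  0.0331] w@.055 [-0.1446  0.0327] depthz 0.0473
 pix 227.0 252.0 n 3 w@.051 [-0.1446  0.067 ] w@.055 [-0.1445  0.0665] depthz 0.0488
s11 roi 262 305 236 284
 pix 292.0 255.0 n 3 w@.051 [-0.1238 -0.0007] w@.055 [-0.1247  0.0023] depthz 0.0534
 pix 276.0 266.5 n 14 w@.051 [-0.0989  0.0482] w@.055 [-0.0999  0.0511] depthz 0.0558
```

```bash
python3 - <<'E'
from h import *
a=cv2.imread('pics/p_t11.png');b=cv2.imread('pics/p_s11.png');print(a.shape,b.shape)
d=load('t11')
for p in [(-.112,-.09)]:
    q=w2(*p);print(q,proj(d,(*q,.059)),proj(load('s11'),(*q,.059)))
E
```

```text
(465, 780, 3) (594, 539, 3)
[0.46066374 0.00580914] (np.float64(277.02373871279826), np.float64(236.6265071795359)) (np.float64(299.15453217888887), np.float64(227.36744689106555))
```

View pics/p_t11.png

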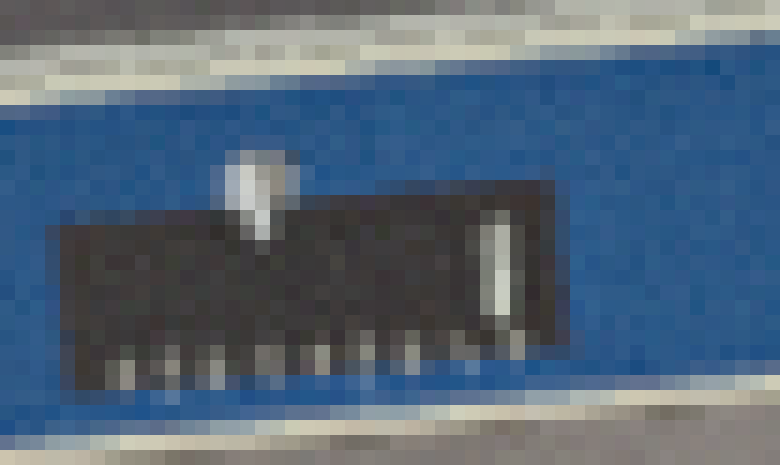

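View pics/p_s11.png

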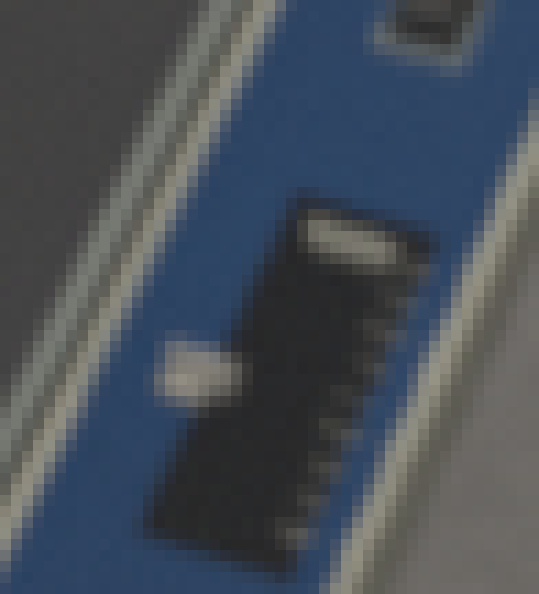

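```bash
python3 - <<'E'
from h import *
d=load('t11')
F=d['frame'].astype(int).sum(-1)//3
print(F[233:242,228:238]); print(F[237:247,244:252])
for u,v,z in [(231.9,238,.055),(231.7,237.5,.058),(231.9,238,.051),(247.8,238.5,.053),(247.7,241.6,.053)]: print(u,v,tow(onz(d,u,v,z)).round(4))
# foot edges columns
for u,v in [(229.3,235.5),(234.6,235.5)]: print(tow(onz(d,u,v,.052)).round(4))
e=load('s11');G=e['frame'].astype(int).sum(-1)//3
print('origin',262-3,236-3)
k=11
for x,y,z in [(237,383,.05),(240,360,.06),(350,240,.053),(307,228,.053),(160,372,.052),(243,383,.055)]: 
    u,v=259+x/k-.5,233+y/k-.5; print((x,y,z),tow(onz(e,u,v,z)).round(4))
E
```

```text
[[ 82  88  84  93  93  93  87  91  86  92]
 [ 87  87 111 140 121 122  82  82  90  88]
 [ 89 106 167 198 150 133 129 100  84  87]
 [ 91 110 170 203 170 134 129  92  90  92]
 [ 85 101 162 200 176 109 102  69  67  62]
 [ 58  54  72 135 196  78  56  55  56  52]
 [ 55  46  56  99 172  79  52  57  58  49]
 [ 58  59  51  59  77  57  55  55  61  62]
 [ 58  58  61  60  52  60  54  57  56  67]]
[[ 57  55  60  52  57  54  52  57]
 [ 52  54  54  76 105  58  52  62]
 [ 56  53  69 121 169  72  48  62]
 [ 59  52  72 129 169  72  54  58]
 [ 67  55  62 121 174  72  50  58]
 [ 58  53  58 120 197  85  49  61]
 [ 58  53  59 126 199  76  46  58]
 [ 59  55  58 122 196  74  52  54]
 [ 59  58  54  70 108  69  51  54]
 [ 70  95  62  53  85 130  68  55]]
231.9 238 [-0.1034  0.0482]
231.7 237.5 [-0.1019  0.0483]
231.9 238 [-0.1033  0.0487]
247.8 238.5 [-1.094e-01 -1.000e-04]
247.7 241.6 [-0.1188  0.001 ]
[-0.095   0.0559]
[-0.0965  0.0397]
origin 259 233
(237, 383, 0.05) [-0.1089  0.0463]
(240, 360, 0.06) [-0.1097  0.0471]
(350, 240, 0.053) [-0.1196  0.0003]
(307, 228, 0.053) [-0.1091  0.0006]
(160, 372, 0.052) [-0.0921  0.0512]
(243, 383, 0.055) [-0.1114  0.0493]
```

```bash
python3 - <<'E'
from h import *
p=w2(-.112,-.104);print(p)
go((*p,.10,4),(*p,.059,4))
print(R.from_rotvec(observe()['ee_rot']).as_matrix().round(3)[:,2])
E
```

```text
[ 0.46161351 -0.00815861]
t 25.42 pos [ 0.5293 -0.1989  0.159 ] yaw 4.1 F [-0.   0.8  0.2] w 0.007
  xyz [ -5.58 -19.64   5.23] turn 0.1
  xyz [ -5.71 -19.75   9.33] turn 0.1
[ 0.033 -0.023 -0.999]
```

Call:
arm_command(
  deltas=[
    {"xyz": [-1,-3.6,0],"turn": 0,"jaw": 255},
    {"xyz": [-2,-7.2,0],"turn": 0,"jaw": 255},
    {"xyz": [-3,-10.8,0],"turn": 0,"jaw": 255},
    {"xyz": [-4,-14.4,0],"turn": 0,"jaw": 255},
    {"xyz": [-5.2,-17,1],"turn": 0,"jaw": 255},
  ],
)

```text
clock: 25.83
position: [0.4671, -0.0283, 0.1446]
ee_rot: [3.116, 0.117, 0.057]
force: [1.1, 0.2, 0.5]
width: 0.003
```

Call:
arm_command(
  deltas=[
    {"xyz": [-0.4,-2,1],"turn": 0,"jaw": 255},
    {"xyz": [-0.4,-2,3],"turn": 0,"jaw": 255},
    {"xyz": [-0.4,-2,4.5],"turn": 0,"jaw": 255},
    {"xyz": [-0.4,-2,4.5],"turn": 0,"jaw": 255},
  ],
)

```text
clock: 26.17
position: [0.4622, -0.0075, 0.0971]
ee_rot: [3.117, 0.123, 0.052]
force: [-0.3, 0.0, 0.2]
width: 0.005
```

```bash
python3 - <<'E'
from h import *
p=w2(-.112,-.104)
go((*p,.064,4),(*p,.057,4))
E
```

```text
t 26.17 pos [ 0.4622 -0.0075  0.0971] yaw 4.5 F [-0.3  0.   0.2] w 0.005
  xyz [-0.17 -0.02  3.31] turn 0.5
  xyz [-0.19 -0.04  4.01] turn 0.5
```

Call:
arm_command(
  deltas=[
    {"xyz": [-0.2,0,1.5],"turn": 0.5,"jaw": 255},
    {"xyz": [-0.2,0,3],"turn": 0.5,"jaw": 255},
    {"xyz": [-0.2,0,3.5],"turn": 0.5,"jaw": 255},
    {"xyz": [-0.2,0,3.8],"turn": 0.5,"jaw": 255},
    {"xyz": [-0.2,0,3.9],"turn": 0.5,"jaw": 255},
  ],
)

```text
clock: 26.58
position: [0.462, -0.0081, 0.0584]
ee_rot: [3.118, 0.11, 0.053]
force: [0.5, -0.5, -0.1]
width: 0.002
```

```bash
python3 - <<'E'
from h import *
p=w2(-.112,-.104)
go((*p,.057,4))
E
```

```text
t 26.58 pos [ 0.462  -0.0081  0.0584] yaw 4.1 F [ 0.5 -0.5 -0.1] w 0.002
  xyz [-0.04 -0.    0.14] turn 0.1
```

Call:
arm_command(
  deltas=[
    {"xyz": [0,0,0.25],"turn": 0,"jaw": 255},
    {"xyz": [0,-0.6,0.3],"turn": 0,"jaw": 255},
    {"xyz": [0,-1.2,0.3],"turn": 0,"jaw": 255},
    {"xyz": [0,-1.8,0.3],"turn": 0,"jaw": 255},
    {"xyz": [0,-2.4,0.3],"turn": 0,"jaw": 255},
  ],
)

```text
clock: 27.0
position: [0.4611, 0.0166, 0.0557]
ee_rot: [3.118, 0.11, 0.055]
force: [-0.6, 0.2, 5.6]
width: 0.006
```

Call:
arm_command(
  deltas=[
    {"xyz": [0,0,-0.5],"turn": 0,"jaw": 255},
    {"xyz": [0,0,-1.5],"turn": 0,"jaw": 255},
    {"xyz": [0,1,-2.5],"turn": 0,"jaw": 255},
    {"xyz": [0,3.0,-2.5],"turn": 0,"jaw": 255},
    {"xyz": [0,3.0,-2.5],"turn": 0,"jaw": 255},
  ],
)

```text
clock: 27.42
position: [0.463, -0.0157, 0.0826]
ee_rot: [3.116, 0.105, 0.058]
force: [-0.4, 0.3, 0.1]
width: 0.008
```

```bash
python3 - <<'E'
from h import *
p=w2(-.112,-.104)
go((*p,.0575,4))
snap('side','s12');snap('top','t12')
E
python3 ptr.py t12 s12
```

```text
t 27.42 pos [ 0.463  -0.0157  0.0826] yaw 3.9 F [-0.4  0.3  0.1] w 0.008
  xyz [-0.18 -0.83  2.49] turn -0.1
t12 roi 218 264 227 252
 pix 231.6 236.1 n 19 w@.051 [-0.0974  0.049 ] w@.055 [-0.0974  0.0485] depthz 0.0524
 pix 238.7 242.2 n 10 w@.051 [-0.118   0.0288] w@.055 [-0.118   0.0284] depthz 0.0546
 pix 238.0 251.0 n 3 w@.051 [-0.1447  0.0332] w@.055 [-0.1446  0.0328] depthz 0.0494
s12 roi 262 305 236 284
 pix 287.0 262.5 n 6 w@.051 [-0.1201  0.0265] w@.055 [-0.1211  0.0294] depthz 0.0556
 pix 276.2 266.5 n 18 w@.051 [-0.0994  0.0482] w@.055 [-0.1004  0.051 ] depthz 0.0557
```

View pics/p_s12.png

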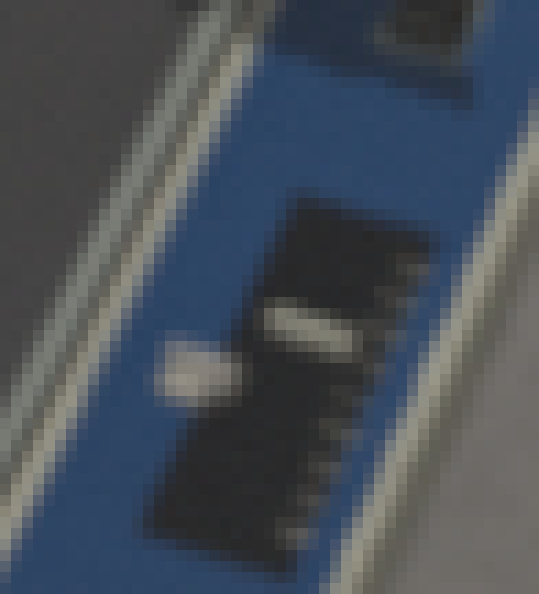

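View pics/t12.png

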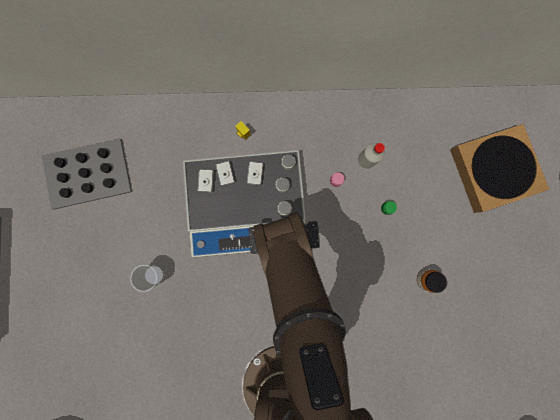

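The pointer is now at 28.7 mm and the clip at about 48.4 mm, so about 20 mm is left. I'll make a shorter second sweep.

Call:
arm_command(
  deltas=[
    {"xyz": [-0.2,-0.8,1.2],"turn": 0,"jaw": 255},
    {"xyz": [-0.2,-0.8,2],"turn": 0,"jaw": 255},
    {"xyz": [-0.2,-0.8,2.3],"turn": 0,"jaw": 255},
    {"xyz": [-0.2,-0.8,2.4],"turn": 0,"jaw": 255},
    {"xyz": [-0.2,-0.8,2.4],"turn": 0,"jaw": 255},
  ],
)

```text
clock: 27.93
position: [0.4604, -0.0059, 0.0575]
ee_rot: [3.118, 0.108, 0.055]
force: [-2.7, -0.5, 2.2]
width: 0.006
```

```bash
python3 - <<'E'
from h import *
p=w2(-.112,-.104)
go((*p,.0575,4))
snap('side','s13')
E
python3 ptr.py s13
```

```text
t 27.93 pos [ 0.4604 -0.0059  0.0575] yaw 4.0 F [-2.7 -0.5  2.2] w 0.006
  xyz [0.1  0.24 0.01] turn -0.0
s13 roi 262 305 236 284
 pix 286.8 262.1 n 7 w@.051 [-0.1194  0.0255] w@.055 [-0.1203  0.0284] depthz 0.0549
 pix 276.2 266.4 n 19 w@.051 [-0.0991  0.0479] w@.055 [-0.1002  0.0507] depthz 0.055
```

Call:
arm_command(
  deltas=[
    {"xyz": [0,0,0.15],"turn": 0,"jaw": 255},
    {"xyz": [0,-0.5,0.2],"turn": 0,"jaw": 255},
    {"xyz": [0,-1.0,0.2],"turn": 0,"jaw": 255},
    {"xyz": [0,-1.5,0.2],"turn": 0,"jaw": 255},
    {"xyz": [0,-1.7,0.2],"turn": 0,"jaw": 255},
  ],
)

```text
clock: 28.4
position: [0.4596, 0.0119, 0.0557]
ee_rot: [3.118, 0.108, 0.056]
force: [-2.3, -0.3, 6.6]
width: 0.009
```

```bash
python3 - <<'E'
from h import *
snap('side','s14');snap('top','t14')
go((.46,0,.0575,4))
E
python3 ptr.py t14 s14
```

```text
t 28.5 pos [0.4595 0.012  0.0557] yaw 4.0 F [-3.1  1.3  6.1] w 0.005
  xyz [-0.03  1.21 -0.15] turn 0.0
t14 roi 218 264 227 252
 pix 231.6 236.1 n 19 w@.051 [-0.0974  0.049 ] w@.055 [-0.0974  0.0485] depthz 0.0523
 pix 233.4 242.8 n 10 w@.051 [-0.1185  0.0454] w@.055 [-0.1185  0.0449] depthz 0.0531
 pix 238.0 251.0 n 3 w@.051 [-0.1447  0.0332] w@.055 [-0.1446  0.0327] depthz 0.0477
 pix 227.1 252.0 n 3 w@.051 [-0.1446  0.067 ] w@.055 [-0.1445  0.0664] depthz 0.0506
s14 roi 262 305 236 284
 pix 276.1 266.4 n 20 w@.051 [-0.0989  0.048 ] w@.055 [-0.0999  0.0508] depthz 0.0546
```

View pics/p_s14.png

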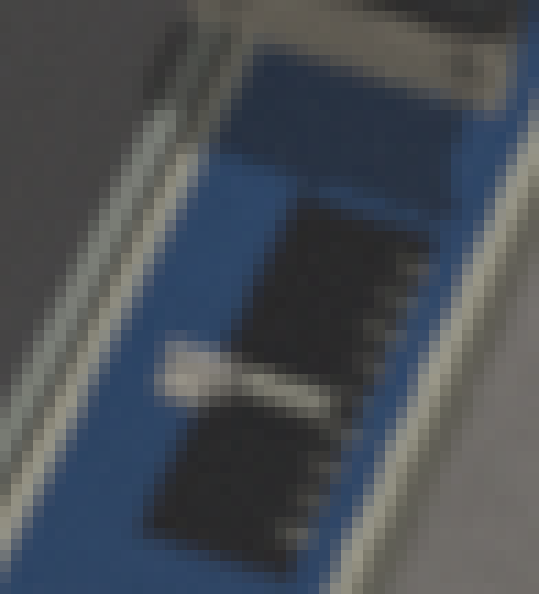

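View pics/p_t14.png

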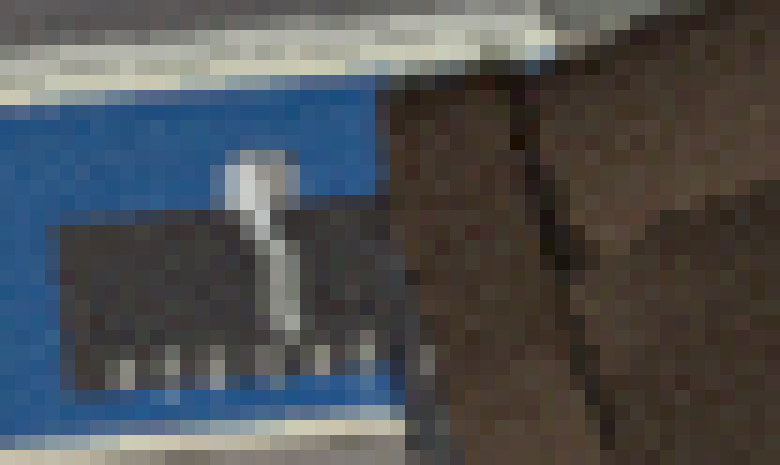

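The pointer is at 45.2 mm. Blade and foot together put the clip at 48 ± 1 mm, so I need about 2.8 mm more.

Call:
arm_command(
  deltas=[
    {"xyz": [0,-0.15,0],"turn": 0,"jaw": 255},
    {"xyz": [0,-0.28,0],"turn": 0,"jaw": 255},
    {"xyz": [0,-0.28,0],"turn": 0,"jaw": 255},
    {"xyz": [0,-0.28,-0.5],"turn": 0,"jaw": 255},
    {"xyz": [0,-0.28,-2],"turn": 0,"jaw": 255},
  ],
)

```text
clock: 28.92
position: [0.4578, 0.0155, 0.0749]
ee_rot: [3.118, 0.11, 0.053]
force: [-0.2, -1.9, 0.0]
width: 0.006
```

Call:
arm_command(
  deltas=[
    {"xyz": [0,0,-2],"turn": 0,"jaw": 255},
    {"xyz": [0,1,-5],"turn": 0,"jaw": 255},
    {"xyz": [0,4,-7],"turn": 0,"jaw": 255},
    {"xyz": [0,8,-7],"turn": 0,"jaw": 255},
    {"xyz": [0,12,-7],"turn": 0,"jaw": 255},
  ],
)

```text
clock: 29.33
position: [0.4653, -0.1033, 0.1497]
ee_rot: [3.117, 0.114, 0.06]
force: [0.8, 0.8, -0.9]
width: 0.005
```

Call:
arm_command(
  deltas=[
    {"xyz": [0,4,0],"turn": 0,"jaw": 255},
    {"xyz": [0,8,0],"turn": 0,"jaw": 255},
    {"xyz": [0,12,0],"turn": 0,"jaw": 255},
    {"xyz": [0,12,0],"turn": 0,"jaw": 255},
  ],
)

```text
clock: 29.67
position: [0.4736, -0.2321, 0.1532]
ee_rot: [3.113, 0.099, 0.062]
force: [1.0, -1.2, 0.3]
width: 0.005
```

```bash
python3 - <<'E'
from h import *
snap('side','s15');snap('top','t15')
go((.46,0,.0575,4))
d=load('t15');F=d['frame'].astype(int).sum(-1)//3
print(F[233:248,227:239])
s=cv2.imread('pics/t15.png');s2=cv2.imread('pics/s15.png')
cv2.imwrite('pics/t15c.png',np.hstack([cv2.resize(s[130:300,170:430],(450,300)),cv2.resize(s2[120:320,160:360],(350,300))]))
E
python3 ptr.py t15 s15; python3 pots.py s15 .06|grep ' 0.1[01]'; python3 pots.py t15 .06 |grep ' 0.1[01]'
```

```text
t 29.77 pos [ 0.4738 -0.2247  0.1526] yaw 4.0 F [0.9 0.6 0.1] w 0.003
  xyz [ -0.18 -22.72   8.99] turn -0.0
[[ 88  87  84  87  90  88  93  88  87  90  88  88]
 [ 84  82  90 109 140 120 126  77  86  88  87  88]
 [ 88  85 110 166 197 153 127 127  95  90  89  89]
 [ 90  85 108 171 201 169 132 130  91  88  91  90]
 [ 89  85 101 163 198 176 106  98  71  65  63  57]
 [ 57  56  51  73 129 190  82  51  57  53  55  59]
 [ 61  53  47  49 104 171  73  48  52  56  58  59]
 [ 57  49  59  51  99 168  62  50  56  56  58  59]
 [ 62  53  56  60 119 198  78  48  55  57  60  59]
 [ 59  59  52  55 120 197  78  49  56  55  54  58]
 [ 63  57  56  59 107 169  90  54  63  57  56  56]
 [ 64  54  57  58  99 165  92  53  57  52  59  58]
 [ 57  57  53  58  87 137  89  59  60  60  54  58]
 [ 61  57  62  57  83 130 101  56  64  71  54  66]
 [ 64  65 100  57  67 106  92  57  84 131  65  86]]
t15 roi 218 264 227 252
 pix 231.7 238.1 n 28 w@.051 [-0.1036  0.0493] w@.055 [-0.1036  0.0488] depthz 0.0548
 pix 238.0 251.0 n 3 w@.051 [-0.1447  0.0332] w@.055 [-0.1446  0.0327] depthz 0.0481
 pix 227.1 252.0 n 3 w@.051 [-
[... 762 characters left out ...]
 130.7 sat 29.0 warmer [0.6778 0.5775]
pix [102.   0.] n 46 mean [1.2028 0.5302 0.1053] circ [1202.2  528.2] 50.9 sat 28.0 warmer [0.664  0.3828]
pix [372. 154.] n 142 mean [ 0.6985 -0.2829  0.1114] circ [ 704.7 -290.2] 29.3 sat 30.0 warmer [ 0.1057 -0.3941]
pix [288. 160.] n 112 mean [ 0.6863 -0.034   0.1054] circ [686.8 -33.7] 18.4 sat 13.0 warmer [ 0.1104 -0.1451]
pix [282. 184.] n 114 mean [ 0.6171 -0.0134  0.1057] circ [617.4 -13.5] 18.9 sat 13.0 warmer [ 0.0427 -0.1198]
pix [284. 208.] n 115 mean [ 0.5456 -0.0182  0.1054] circ [545.2 -17.1] 19.4 sat 13.0 warmer [-0.0289 -0.1197]
pix [283. 380.] n 186 mean [ 0.0542 -0.0004  0.1085] circ [ 7.9 -0.6] 74.4 sat 66.0 warmer [-0.5179 -0.0686]
```

View pics/p_s15.png

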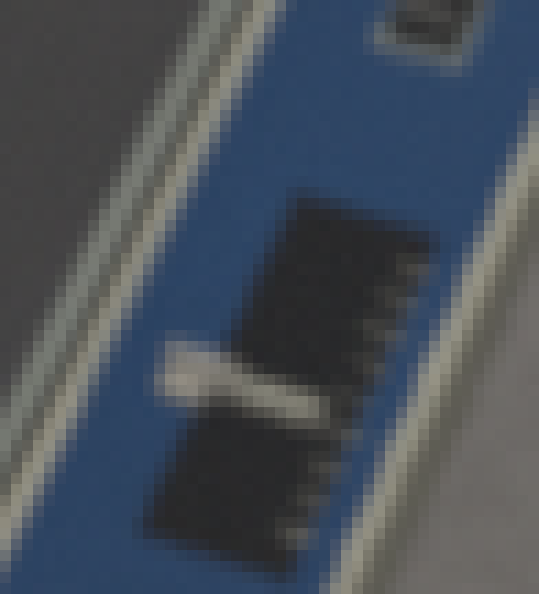

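View pics/p_t15.png

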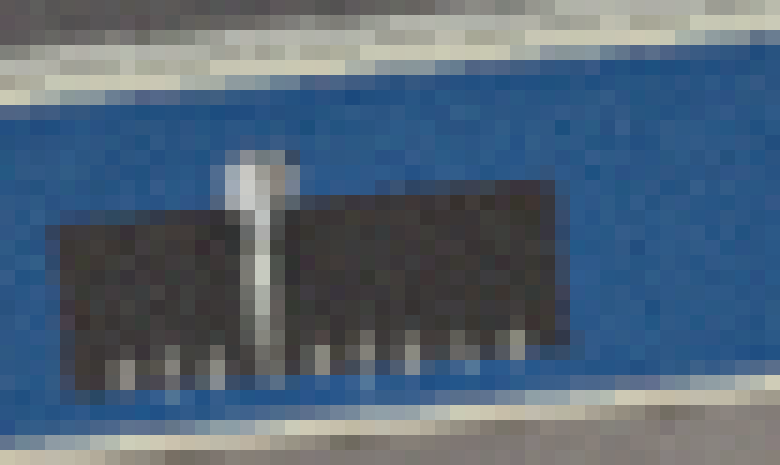

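View pics/t15c.png

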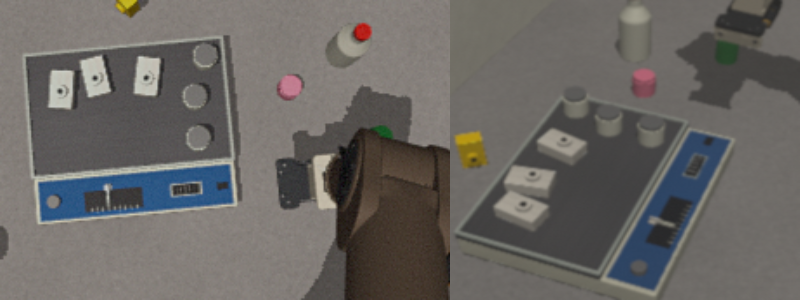

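```bash
python3 - <<'E'
from h import *
def rows(tag,rs,lo,hi,bg,z):
    d=load(tag);F=d['frame'].astype(float).mean(-1);out=[]
    for r in rs:
        w=np.clip(F[r,lo:hi]-bg,0,None);u=(w*np.arange(lo,hi)).sum()/w.sum();out.append((r,round(u,2),(tow(onz(d,u,r,z))*1000).round(1).tolist()))
    print(tag,z,out)
for z in(.052,.056):
    rows('t15',range(240,247),229,236,60,z)
    rows('t14',range(240,246),230,238,60,z)
for z in(.055,.06):
    rows('t11',[238,239],229,236,60,z);rows('t15',[238],229,236,60,z)
d=load('t15');W=world(d)
print(W[236:246,230:234,2].round(4))
# tick columns spacing check: pointer zero
rows('t11',range(239,244),244,252,60,.052)
E
```

```text
t15 0.052 [(240, np.float64(231.75), [-109.4, 49.5]), (241, np.float64(231.81), [-112.5, 49.6]), (242, np.float64(231.81), [-115.5, 49.8]), (243, np.float64(231.96), [-118.6, 49.6]), (244, np.float64(231.96), [-121.7, 49.9]), (245, np.float64(232.03), [-124.7, 49.9]), (246, np.float64(232.17), [-127.8, 49.7])]
t14 0.052 [(240, np.float64(232.89), [-109.7, 46.0]), (241, np.float64(233.21), [-112.9, 45.3]), (242, np.float64(233.22), [-115.9, 45.5]), (243, np.float64(233.17), [-119.0, 45.9]), (244, np.float64(233.29), [-122.0, 45.8]), (245, np.float64(233.6), [-125.2, 45.1])]
t15 0.056 [(240, np.float64(231.75), [-109.4, 49.0]), (241, np.float64(231.81), [-112.5, 49.1]), (242, np.float64(231.81), [-115.5, 49.3]), (243, np.float64(231.96), [-118.6, 49.1]), (244, np.float64(231.96), [-121.7, 49.4]), (245, np.float64(232.03), [-124.7, 49.4]), (246, np.float64(232.17), [-127.8, 49.2])]
t14 0.056 [(240, np.float64(232.89), [-109.8, 45.6]), (241, np.float64(233.21), [-112.9, 44.8]), (242, np.float64(233.22), [-115.9, 45.0]), (243, np.float64(233.17), [-119.0, 45.4]), (244, np.float64(233.29),
[... 190 characters left out ...]
8), [-103.3, 48.9])]
t11 0.06 [(238, np.float64(231.66), [-103.4, 48.3]), (239, np.float64(231.89), [-106.5, 47.9])]
t15 0.06 [(238, np.float64(231.68), [-103.4, 48.2])]
[[0.046  0.054  0.0608 0.0574]
 [0.0508 0.0571 0.0595 0.0534]
 [0.0506 0.0515 0.0557 0.0487]
 [0.0519 0.0495 0.0559 0.0514]
 [0.0509 0.0508 0.0558 0.0486]
 [0.0482 0.0481 0.0586 0.0503]
 [0.0504 0.0518 0.057  0.0488]
 [0.0493 0.0489 0.0561 0.0505]
 [0.0488 0.0481 0.057  0.0544]
 [0.0521 0.0501 0.0565 0.0517]]
t11 0.052 [(239, np.float64(247.68), [-110.9, 0.5]), (240, np.float64(247.6), [-113.9, 1.0]), (241, np.float64(247.58), [-117.0, 1.3]), (242, np.float64(247.86), [-120.1, 0.7]), (243, np.float64(247.78), [-123.1, 1.3])]
```

The pointer at 49.3 mm and the clip blade at 48.1–48.9 mm (top view) agree within about 1.2 mm. The far pot was knocked aside by the expected disturbance, to warmer (.110,-.144). It is still upright, capped and inside the limits. A last rest check before handing in.

```bash
python3 - <<'E'
from h import *
snap('side','s16');snap('top','t16');o=observe();print(o['clock'],np.abs(o['dq']).max().round(4),o['force'].round(1))
d=load('t16');W=world(d)
F=d['frame'];m=((F.min(-1)>150)&(W[...,2]>.08)&(W[...,2]<.1)).astype(np.uint8)
n,l,st,ce=cv2.connectedComponentsWithStats(m)
for i in range(1,n):
    if st[i,4]>50: print('lying',ce[i].round(0),np.median(W[l==i][:,2]).round(4),tow(W[l==i].mean(0)).round(3))
E
python3 pots.py t16 .06 |grep ' 0.105'; python3 ptr.py t16
```

```text
29.8667 0.0177 [ 0.7  0.4 -0.3]
lying [224. 173.] 0.0855 [0.094 0.051]
lying [254. 173.] 0.0858 [ 0.087 -0.04 ]
lying [205. 180.] 0.0853 [0.078 0.112]
pix [372. 154.] n 127 mean [ 0.6978 -0.2832  0.1105] circ [ 704.9 -291.3] 30.2 sat 30.0 warmer [ 0.105  -0.3945]
pix [288. 160.] n 111 mean [ 0.6865 -0.0336  0.1056] circ [687.1 -33. ] 18.9 sat 14.0 warmer [ 0.1107 -0.1447]
pix [282. 184.] n 116 mean [ 0.6172 -0.0133  0.1052] circ [617.3 -13.4] 18.8 sat 14.0 warmer [ 0.0429 -0.1197]
pix [284. 208.] n 113 mean [ 0.5458 -0.0178  0.1055] circ [545.8 -17.6] 18.8 sat 13.0 warmer [-0.0287 -0.1193]
t16 roi 218 264 227 252
 pix 231.7 238.1 n 28 w@.051 [-0.1036  0.0493] w@.055 [-0.1037  0.0488] depthz 0.0544
 pix 238.0 251.0 n 3 w@.051 [-0.1447  0.0332] w@.055 [-0.1446  0.0328] depthz 0.049
 pix 227.1 252.0 n 3 w@.051 [-0.1446  0.067 ] w@.055 [-0.1445  0.0664] depthz 0.0504
```

```bash
python3 -c "
from cell import sign_off
print(sign_off())"
```

```text
the job is handed in; nothing more can be done
None
```

The batch is on the warming plate and the job is handed in at about 30 s of the 208 s allowed; no verdict was reported.

- **Castings:** I pushed over all three castings on the plate without lifting them. They lie boss up, with their top faces 85–86 mm above the bench (86 mm expected).
- **Pots:** Only three pots were present. I moved them to the empty strip of the plate and pressed each cap to a hard stop. All cap tops read 105–106 mm above the bench, which is fully home.
- **Knocked pot:** The pot farthest from the robot was knocked about 25 mm aside during the wheel work. It still stands upright at warmer (111, -145) mm, within the limits, so I left it.
- **Heat pointer:** I rolled the wheel in two sweeps and a nudge. The top view puts the pointer at about 49.3 mm and the clip blade at 48.1–48.9 mm, so the pointer is roughly 0.4–1.2 mm past it. Taking the middle of the clip's foot (47.8 mm) instead gives about 1.5 mm. The side view was too coarse to settle it. All estimates are within 3 mm.
- **Not re-measured:** I did not measure the beaker and jar again at the end. They looked unmoved in the pictures, and the wash bottle read the same position throughout.

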